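Clamp the cheese in the slicing guide with its removable crank

ROBOT

A 7-joint arm with a two-finger parallel gripper is mounted at the origin on a cart in front of the work surface, level with it; the furniture and walls round the work are solid. World frame = base frame: x ahead of the robot, y to its left, z up, the work surface at z = 0. Lengths are in m, angles in rad, forces in N, time in s.
With the tool pointing down it reaches from about 0.4 to 0.85 m from the base axis. Payload 4.4 kg.
Tool frame: the origin (TCP) lies at the very end of the fingers, on their centre line; the grasp point (between the pads) lies 19 mm behind it; z points along the fingers, y is the line along which they close (so a half turn about z gives the same grasp; the last joint's range is limited). The gripper opens to 94 mm and grips with 3 to 60 N. Pads are 16 mm wide; open, the fingers measure 119 mm over their backs; the gripper's body (75 mm by 177 mm) begins 78 mm behind the grasp point.
Start: joints at [1.089, 0.628, 0.038, 1.517, -0.027, 0.996, -0.02], TCP at [0.263, -0.595, 0.205] pointing down, gripper open.
Joint ranges: [-3.06, 3.06], [-0.37, 2.12], [-1.25, 1.32], [0.18, 2.47], [-1.1, 4.24], [0.23, 1.98], [-2.94, 2.94]. Speed limits (rad/s): [2.57, 2.57, 3.14, 3.14, 3.14, 3.14, 3.14].

INTERFACE

Orientations are given as a unit quaternion [x, y, z, w].
In Python, from station import ctrl gives the robot as it stands.
- The arm moves only by the shell command python3 drive.py 'ROWS' [FORCE]. ROWS is a JSON list of rows, 1 to 12 of them, each an object with the fields aperture (the finger opening in m), d (a list: dx, dy, dz in m), r (a list: a rotation vector rx, ry, rz in rad); a field left out counts as zero (the opening has to be given); each row shifts and turns the commanded pose from where the row before left it, along the tool's axes as they then stand; what a row does not reach is not made up. A row lasts 1/10 s, in which the tool goes at most 0.05 m and 0.15 rad, less where a joint would pass 70% of its speed; a pose out of reach is approached as far as the arm can. The fingers move at their own pace and stop on an object; FORCE is the grip in N (left out, the last holds). Time passes only in rows, so rows that do not move let the fingers close. It prints the time, the measured TCP pose, the force, the opening and the grip force at its end. Input that does not fit is refused with a message, and nothing moves.
- ctrl.read_state(): the state, without advancing time (a new reading comes with each control period).
- ctrl.grab_frame(name): name is "side" or "top"; returns a dict with "frame" (384x512x3 uint8, red, green, blue), "z_map" (384x512 float32, m along the optical axis (not along the pixel's ray), 0 where there is no reading), "camera_matrix" (3x3 intrinsics, pixels), "extrinsics" (4x4, takes a point from world to camera coordinates). Camera axes: x right, y down, z forward; pixel columns grow to the right and rows downward; lengths in m; the calibration is good to about 2 mm. A picture is of the moment at which its call begins.
- ctrl.close_job(): hands the job in; it is judged then, once.
The state is a dict: "time_s": time; "q": joint angles; "dq": joint speeds; "effort": joint torques, N m; "eef_pos": TCP position; "tool_rot": TCP orientation; "ft_force": force on the tool from outside, world axes, zero at the start; "wrist_torque": the same for the moment, N m; "grip_width": finger opening in m; "gripper_force": force on a finger pad.
Only numpy, scipy, OpenCV 4.12 (cv2) and the standard library are available. Lean on these libraries where they do the work, as an engineer would, in place of code of your own. Each camera call takes 0.05 s, during which the arm holds its last target. There are 200 camera calls.

TASK

The block of cheese has to be clamped in the slicing guide: take the red crank from the green tray, fit it fully down over the square shaft on top of the grey drive, and wind it clockwise until the cheese is held between the blue pad and the fence, with the sprung pad pressed about half way in and never right to its stop. Then lift the crank off, so that the knife has a clear way, and lay it flat in the green tray again. Do not disturb the tomato, the tub, the onion and the small jar standing by.

Things in the scene. Friction and masses are not known exactly. Their poses are not given: they have to be found in the camera images.
- guide: White slicing-guide bed, 124 x 345 mm, fixed, top 18 mm above its underside. Origin under its middle; y is the way the jaw advances. Along y: grey drive at -115 mm, steel jaw at -60 mm, blue pad (front face at -31 mm at the start), cheese, fence. All on it but drive, shaft and crank stays below 65 mm above its underside.
- shaft_foot (a point): Point on the axis of the upright square steel shaft, at its foot on the drive's boss, 82 mm above the worktop; its axes are the guide's, NOT the shaft's. The shaft is 16 mm square for 19 mm, then a round pilot 14 mm thick, 5 mm high. The angle at which the square stands differs each time and is not given: look or feel for it.
- shaft_tip (a point): Top of the shaft's pilot, 24 mm above shaft_foot. The shaft is stiff (about 0.15 N m) and stays where it is left; clockwise from above drives the jaw forward by 6 mm per rad (38 mm a turn). At the start it stands at its back stop and cannot turn anticlockwise.
- crank: Loose crank, 0.26 to 0.41 kg, flat in the tray. Origin: centre of the hub's underside; x along the arm to the knob, z up. Red square hub 36 x 36 mm, 40 mm high, sides along x and y, with a square socket 18.5 mm wide, 26 mm deep, open below. Steel arm 20 mm wide, 10 mm thick, level with the hub's underside, 80 mm from hub axis to knob axis.
- crank_hub (a point): Middle of the hub's top, 40 mm above the crank's underside. Fully seated, the crank's origin is at shaft_foot; if out of line with the square by more than about 9 degrees it stays 19 mm higher on the shaft's shoulders, until it is turned into line. A hub held loosely creeps and tips in the fingers when pressed: hold it firmly.
- crank_knob (a point): Middle of the black upright knob of the crank, 80 mm along x from the hub axis, 35 mm above the crank's underside. The knob is about 26 mm thick, reaches from 11 to 57 mm above the crank's underside and spins freely on its pin, so it is right for winding but cannot hold the crank's direction.
- tray: Shallow green plastic tray, 170 x 120 mm, fixed, 4 mm walls and floor, rim 12 mm high. Origin: centre of its underside; x along the long side.
- jaw (a joint): How far the steel jaw has been wound forward, in m, 0 at the start, stop at 0.078.
- pad (a joint): How far the sprung blue pad is pressed back toward its jaw, in m: 0 free, 0.014 at its stop; half way is 0.007. Spring 2500 N/m. It starts to grow when the cheese is caught between pad and fence.
- cheese_1: Pale block of cheese, 74 x 87 x 43 mm, 0.22 kg, loose on the bed between pad and fence, roughly 74 mm along the guide's y axis; the pad pushes it along to the fence. Origin: centre of its underside.
- fence: Steel fence, fixed on the bed, 110 mm wide, 40 mm high; origin: foot of its upright face toward the cheese, in the middle.
- tomato_1: Tomato standing by, 59 x 59 x 68 mm.
- tub_1: Small white food tub standing by, 72 x 71 x 71 mm.
- onion_1: Red onion standing by, 64 x 67 x 71 mm.
- jar_2: Small jar with dark lid standing by, 61 x 62 x 85 mm.

How it is judged:
By the outcome, as a careful person would: the job done as asked, in the order asked, and still so for the second after the job is handed in, with the robot touching nothing.
It also fails if it takes over 72 s, if anything falls off the work surface, if the arm or the gripper's body presses on something with over 40 N, if the wrist force passes 120 N, or if a joint passes its speed limit or range.

## Working session

There is one attempt and no reset: what is moved stays moved. The work goes in short steps, Python scripts to look and compute and a shell command to move; the robot and the scene stay as the last step left them, time stands still between calls to the robot, and variables do not carry over. Pictures are saved under pics/ and viewed, at most 10 in all, crops included, and the job is handed in when it is done.

```bash
ls; mkdir -p pics
python3 - <<'E'
from station import ctrl
import cv2,numpy as np
s=ctrl.read_state();print({k:np.round(v,3) for k,v in s.items()})
for n in("side","top"):
    f=ctrl.grab_frame(n);np.savez(f"pics/{n}0.npz",**f)
    cv2.imwrite(f"pics/{n}0.png",f["frame"][:,:,::-1])
    print(n,f["camera_matrix"].round(1).tolist(),f["extrinsics"].round(3).tolist())
E
```

```text
drive.py
pics
station.py
{'time_s': np.float64(0.0), 'q': array([ 1.089,  0.629,  0.038,  1.518, -0.027,  0.996, -0.02 ]), 'dq': array([-0.   ,  0.   , -0.001,  0.002,  0.001,  0.   ,  0.   ]), 'effort': array([-0.0000e+00, -5.4973e+01,  1.1440e+00, -1.8663e+01, -5.2000e-02,
        2.4000e-02,  0.0000e+00]), 'eef_pos': array([ 0.262, -0.594,  0.205]), 'tool_rot': array([ 0.978,  0.206, -0.   , -0.001]), 'ft_force': array([ 0.617, -0.858, -0.28 ]), 'wrist_torque': array([-0.006, -0.046,  0.022]), 'gripper_force': np.float64(0.0), 'grip_width': np.float64(0.094)}
side [[396.8, 0.0, 255.7], [0.0, 396.8, 187.2], [0.0, 0.0, 1.0]] [[-0.981, -0.195, 0.004, 0.547], [-0.084, 0.404, -0.911, 0.153], [0.176, -0.894, -0.413, 1.18], [0.0, 0.0, 0.0, 1.0]]
top [[443.8, 0.0, 252.6], [0.0, 443.8, 189.1], [0.0, 0.0, 1.0]] [[0.092, -0.996, 0.004, -0.123], [-0.972, -0.091, -0.215, 0.575], [0.214, 0.016, -0.977, 1.241], [0.0, 0.0, 0.0, 1.0]]
```

View pics/top0.png

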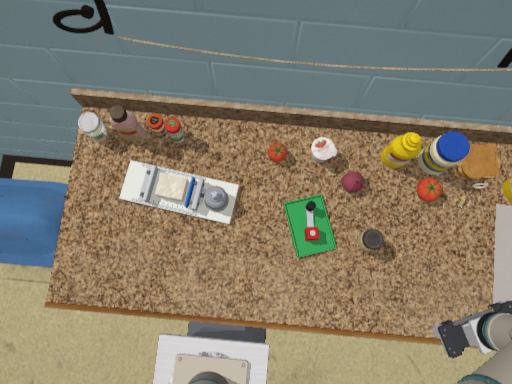

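View pics/side0.png

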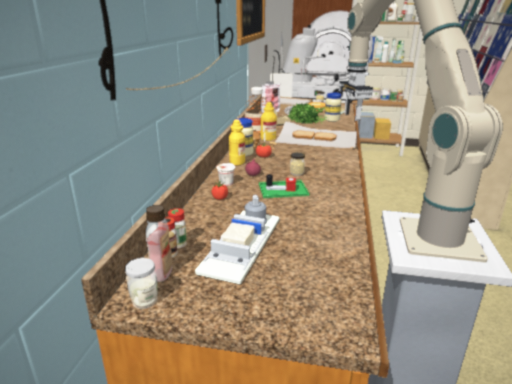

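Top view: fence (147,185), cheese (170,188), pad (191,192), drive (216,197), tray (310,226), hub (312,234), knob (311,206), tomato (277,152), tub (322,150), onion (352,181), jar (372,240). The side view shows the same things, with the drive at (255,207), hub (291,184) and knob (269,181).

```bash
cat > h.py <<'E'
import numpy as np,cv2
def load(n): return dict(np.load(f"pics/{n}.npz"))
def cloud(f):
    z=f["z_map"];K=f["camera_matrix"];v,u=np.indices(z.shape)
    c=np.stack([(u-K[0,2])/K[0,0]*z,(v-K[1,2])/K[1,1]*z,z],-1)
    E=f["extrinsics"];p=(c-E[:3,3])@E[:3,:3]
    p[z==0]=np.nan
    return p
def proj(f,X):
    E=f["extrinsics"];c=E[:3,:3]@np.asarray(X)+E[:3,3];p=f["camera_matrix"]@c;return p[:2]/p[2]
def tri(fa,ua,fb,ub):
    P=[f["camera_matrix"]@f["extrinsics"][:3] for f in(fa,fb)]
    X=cv2.triangulatePoints(P[0],P[1],np.array(ua,float).reshape(2,1),np.array(ub,float).reshape(2,1))[:,0]
    return X[:3]/X[3]
E
python3 - <<'E'
from h import *
ims=[]
for n,boxes in(("top0",[(275,185,345,265),(110,155,250,230)]),("side0",[(255,165,315,205),(195,185,285,285)])):
    f=load(n);p=cloud(f)
    hsv=cv2.cvtColor(f["frame"],cv2.COLOR_RGB2HSV)
    H,S,V=[hsv[...,i].astype(int) for i in range(3)]
    for nm,m in dict(red=((H<8)|(H>172))&(S>150)&(V>80),green=(H>50)&(H<80)&(S>120),blue=(H>100)&(H<125)&(S>150),black=V<50).items():
        b=boxes[1] if nm=="blue" else boxes[0]
        mm=np.zeros_like(m);mm[b[1]:b[3],b[0]:b[2]]=m[b[1]:b[3],b[0]:b[2]]
        ys,xs=np.nonzero(mm);q=p[mm]
        print(n,nm,len(xs),(xs.mean(),ys.mean()) if len(xs) else 0,np.nanmean(q,0).round(4),np.nanmin(q,0).round(3),np.nanmax(q,0).round(3))
        if nm=="green":
            r=cv2.minAreaRect(q[~np.isnan(q[:,0])][:,:2].astype(np.float32)*1000);print("  rect",r)
    for b in boxes:
        c=f["frame"][b[1]:b[3],b[0]:b[2],::-1]; k=min(400/c.shape[1],300/c.shape[0])
        c=cv2.resize(c,None,fx=k,fy=k,interpolation=cv2.INTER_CUBIC)
        o=np.zeros((300,400,3),np.uint8);o[:c.shape[0],:c.shape[1]]=c[:300,:400];ims.append(o)
        print(b,k)
cv2.imwrite("pics/crops.png",np.vstack([np.hstack(ims[:2]),np.hstack(ims[2:])]))
# heights above 0.02 grid in top
p=cloud(load("top0"))
for nm,(u,v) in dict(tom=(277,152),tub=(322,150),onion=(352,181),jar=(372,240),drive=(216,197),guide=(180,190)).items():
    r=70 if nm=="guide" else 22
    q=p[max(v-r,0):v+r,u-r:u+r].reshape(-1,3);
    if nm=="drive":
        for lo,hi in((.02,.08),(.075,.084),(.085,.12)):
            w=q[(q[:,2]>lo)&(q[:,2]<hi)];print(nm,lo,len(w),w.mean(0).round(4),w.min(0).round(3),w.max(0).round(3))
    q=q[(q[:,2]>.012)&(q[:,2]<(.03 if nm=="guide" else .15))];print(nm,len(q),np.nanmean(q,0).round(3),q.min(0).round(3),q.max(0).round(3))
    if nm=="guide": print(cv2.minAreaRect(q[:,:2].astype(np.float32)*1000))
E
```

```text
top0 red 125 (np.float64(311.384), np.float64(233.576)) [ 0.4715 -0.2521  0.0423] [ 0.454 -0.273  0.025] [ 0.492 -0.234  0.05 ]
top0 green 1786 (np.float64(309.10190369540874), np.float64(226.00223964165733)) [ 0.4989 -0.2485  0.0043] [ 0.405 -0.329 -0.006] [ 0.596 -0.167  0.061]
  rect ((500.7145690917969, -248.45941162109375), (167.98809814453125, 119.636962890625), 18.86536979675293)
top0 blue 90 (np.float64(189.56666666666666), np.float64(192.32222222222222)) [0.5585 0.1152 0.0542] [0.516 0.108 0.029] [0.603 0.124 0.063]
top0 black 52 (np.float64(310.5192307692308), np.float64(206.01923076923077)) [ 0.5499 -0.2425  0.0574] [ 0.541 -0.253  0.036] [ 0.562 -0.231  0.066]
(275, 185, 345, 265) 3.75
(110, 155, 250, 230) 2.857142857142857
side0 red 89 (np.float64(290.4719101123595), np.float64(184.2921348314607)) [ 0.4743 -0.2406  0.0293] [ 0.459 -0.272  0.007] [ 0.494 -0.229  0.045]
side0 green 352 (np.float64(283.51420454545456), np.float64(190.2869318181818)) [ 0.4987 -0.2374  0.0045] [ 0.41  -0.338 -0.002] [ 0.596 -0.168  0.013]
  rect ((504.4717712402344, -249.43142700195312), (167
[... 505 characters left out ...]
0.267  0.065] [ 0.69  -0.332  0.012] [ 0.816 -0.231  0.076]
onion 375 [ 0.637 -0.364  0.045] [ 0.609 -0.398  0.02 ] [ 0.674 -0.335  0.069]
jar 457 [ 0.464 -0.415  0.074] [ 0.436 -0.45   0.017] [ 0.496 -0.39   0.09 ]
drive 0.02 805 [0.5493 0.0535 0.0521] [ 0.492 -0.022  0.02 ] [0.617 0.113 0.08 ]
drive 0.075 205 [0.547  0.037  0.0781] [0.521 0.008 0.075] [0.578 0.069 0.084]
drive 0.085 46 [0.5476 0.037  0.0992] [0.537 0.021 0.085] [0.563 0.053 0.109]
drive 1576 [0.55  0.045 0.039] [ 0.491 -0.022  0.012] [0.621 0.115 0.109]
guide 2811 [0.567 0.166 0.019] [ 0.482 -0.036  0.012] [0.816 0.348 0.03 ]
((659.6072387695312, 162.0936737060547), (377.9108581542969, 335.22113037109375), 86.601318359375)
```

View pics/crops.png

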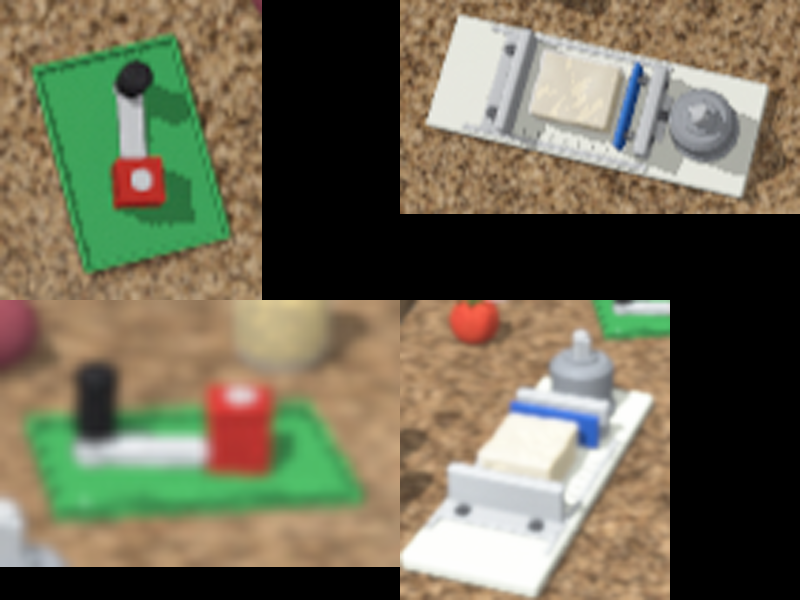

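Crops: hub centre at crop (139,181) in top and (240,95) in side; knob top (135,75) / (96,70); shaft tip (305,113) / (180,35); crank's arm points nearly along world +x. The shaft square cannot be read reliably (~6 px), so I'll feel for it.

Run:
```python
from h import *
t,s=load("top0"),load("side0")
def ray(f,u,z):
    E=f["extrinsics"];C=-E[:3,:3].T@E[:3,3];d=E[:3,:3].T@np.linalg.inv(f["camera_matrix"])@[u[0],u[1],1]
    return (C+d*(z-C[2])/d[2])
px=lambda b,k,c:((c[0]+.5)/k-.5+b[0],(c[1]+.5)/k-.5+b[1])
T1=lambda c:px((275,185),3.75,c);T2=lambda c:px((110,155),2.857,c)
S1=lambda c:px((255,165),6.667,c);S2=lambda c:px((195,185),3,c)
for nm,a,b,z in(("hub",T1((139,181)),S1((240,95)),.044),("knob",T1((135,75)),S1((96,70)),.061),("tip",T2((305,113)),S2((180,35)),.106)):
    X=tri(t,a,s,b);print(nm,X.round(4),"top@z",ray(t,a,z).round(4),"side@z",ray(s,b,z).round(4))
c=[ray(t,T2(q),.018) for q in((58,15),(368,85),(343,196),(28,124))]
print(np.round(c,4).tolist(),np.mean(c,0));
for i,j in((1,0),(2,3)): d=c[j]-c[i];print(np.degrees(np.arctan2(d[1],d[0])),np.linalg.norm(d))
c=[ray(t,T1(q),.012) for q in((37,67),(175,37),(230,236),(88,272))]
print(np.round(c,4).tolist(),np.mean(c,0))
for i,j in((0,3),(1,2)): d=c[i]-c[j];print(np.degrees(np.arctan2(d[1],d[0])),np.linalg.norm(d))
# hub orientation: top-face pixels
p=cloud(t);hsv=cv2.cvtColor(t["frame"],cv2.COLOR_RGB2HSV)
w=p[215:250,295:330].reshape(-1,3);w=w[(w[:,2]>.036)&(w[:,2]<.054)&(w[:,0]<.51)];print("hubtop",len(w),w.mean(0),cv2.minAreaRect(w[:,:2].astype(np.float32)*1000))
w=p[195:215,300:322].reshape(-1,3);w=w[(w[:,2]>.05)];print("knobtop",len(w),w.mean(0),np.median(w[:,2]))
w=p[185:205,205:230].reshape(-1,3);w=w[(w[:,2]>.1)];print("tip",len(w),w.mean(0))
p=cloud(s)
w=p[190:210,245:265].reshape(-1,3);w=w[(w[:,2]>.09)&(w[:,2]<.13)];print("tip side",len(w),w.mean(0),w.min(0),w.max(0))
```

```text
hub [ 0.4743 -0.2524  0.046 ] top@z [ 0.4733 -0.2526  0.044 ] side@z [ 0.4765 -0.2575  0.044 ]
knob [ 0.5546 -0.2424  0.0584] top@z [ 0.5533 -0.2422  0.061 ] side@z [ 0.5547 -0.2366  0.061 ]
tip [0.5526 0.0314 0.1   ] top@z [0.5497 0.0306 0.106 ] side@z [0.5524 0.043  0.106 ]
[[0.6499, 0.3163, 0.018], [0.6038, -0.0243, 0.018], [0.4828, -0.01, 0.018], [0.5282, 0.3298, 0.018]] [0.56617546 0.15296079 0.018     ]
82.29569960032788 0.34367305261548264
82.37671395851717 0.3428071452620636
[[0.5621, -0.1686, 0.012], [0.5972, -0.2784, 0.012], [0.4405, -0.3312, 0.012], [0.402, -0.2212, 0.012]] [ 0.50046381 -0.24983092  0.012     ]
18.19128667007274 0.16857467222376374
18.642971858590467 0.16539993265482278
hubtop 159 [ 0.47259126 -0.25335059  0.0431237 ] ((473.5263977050781, -253.875), (36.00107192993164, 36.89103317260742), 6.0865478515625)
knobtop 64 [ 0.55181397 -0.24291819  0.05884129] 0.05891851874663337
tip 22 [0.54929591 0.03767506 0.10532419]
tip side 34 [0.55258936 0.04056758 0.0986601 ] [0.54487622 0.03031265 0.09037171] [0.5627695  0.04948236 0.10619277]
```

```bash
cat > go.py <<'E'
# usage: go.py x y z yaw_deg(of tool x) -> needed shift in tool axes, rotation
import sys,numpy as np
from station import ctrl
from scipy.spatial.transform import Rotation as R
s=ctrl.read_state();T=R.from_quat(s["tool_rot"]);x=T.as_matrix()[:,0]
print("t",round(s["time_s"],2),"pos",np.round(s["eef_pos"],4),"yaw",np.degrees(np.arctan2(x[1],x[0])).round(2),"q7",s["q"][6].round(2),"F",s["ft_force"].round(1),"M",s["wrist_torque"].round(2),"w",round(float(s["grip_width"]),4),"g",round(float(s["gripper_force"]),1))
if len(sys.argv)>1:
    a=np.array(sys.argv[1:5],float)
    G=R.from_euler("z",a[3],degrees=True)*R.from_euler("x",180,degrees=True)
    print("shift",T.inv().apply(a[:3]-s["eef_pos"]).round(4),"rot",(T.inv()*G).as_rotvec().round(3))
E
python3 drive.py '[{"aperture": 0.06, "d": [0.0368, -0.0252, 0]}, {"aperture": 0.06, "d": [0.0368, -0.0252, 0]}, {"aperture": 0.06, "d": [0.0368, -0.0252, 0]}, {"aperture": 0.06, "d": [0.0368, -0.0252, 0]}, {"aperture": 0.06, "d": [0.0368, -0.0252, 0]}, {"aperture": 0.06, "d": [0.0368, -0.0252, 0]}, {"aperture": 0.06, "d": [0.0368, -0.0252, 0]}, {"aperture": 0.06, "d": [0.0368, -0.0252, 0]}, {"aperture": 0.06, "d": [0.0368, -0.0252, 0]}, {"aperture": 0.06, "r": [0, 0, 0.142]}, {"aperture": 0.06, "r": [0, 0, 0.142]}, {"aperture": 0.06}]' 50
python3 go.py 0.4735 -0.253 0.012 7.5
```

```text
time_s: 1.3
eef_pos: [0.4739, -0.2529, 0.2052]
tool_rot: [0.998, 0.066, -0.0, 0.0]
ft_force: [-0.2, -1.0, 0.1]
grip_width: 0.0601
gripper_force: 0.0
t 1.3 pos [ 0.4739 -0.2529  0.2052] yaw 7.58 q7 -0.94 F [-0.2 -1.   0.1] M [ 0.07 -0.   -0.  ] w 0.0601 g 0.0
shift [-3.000e-04  1.000e-04  1.932e-01] rot [0.    0.001 0.001]
```

Down over the hub, then close.

```bash
python3 drive.py '[{"aperture": 0.06, "d": [0, 0, 0.04]}, {"aperture": 0.06, "d": [0, 0, 0.04]}, {"aperture": 0.06, "d": [0, 0, 0.04]}, {"aperture": 0.06, "d": [0, 0, 0.03]}, {"aperture": 0.06, "d": [0, 0, 0.025]}, {"aperture": 0.06, "d": [0, 0, 0.018]}, {"aperture": 0.02}, {"aperture": 0.02}, {"aperture": 0.02}, {"aperture": 0.02}, {"aperture": 0.02}, {"aperture": 0.02}]' 55
python3 go.py
```

```text
time_s: 2.5
eef_pos: [0.4747, -0.2544, 0.0136]
tool_rot: [0.998, 0.066, 0.001, 0.001]
ft_force: [-0.8, -2.2, 6.9]
grip_width: 0.0356
gripper_force: 54.9
t 2.5 pos [ 0.4747 -0.2544  0.0136] yaw 7.54 q7 -0.91 F [-0.8 -2.2  6.9] M [-0.34  0.15  0.02] w 0.0356 g 54.9
```

```bash
python3 drive.py '[{"aperture": 0.02, "d": [0, 0, -0.02]}, {"aperture": 0.02, "d": [0, 0, -0.04]}, {"aperture": 0.02, "d": [0, 0, -0.05]}, {"aperture": 0.02, "d": [0, 0, -0.04]}, {"aperture": 0.02}]' 55
python3 go.py 0.550 0.0385 0.164 50
```

```text
time_s: 3.0
eef_pos: [0.4771, -0.2544, 0.1674]
tool_rot: [0.998, 0.066, 0.004, 0.002]
ft_force: [1.0, -0.5, -4.0]
grip_width: 0.0356
gripper_force: 54.9
t 3.0 pos [ 0.4771 -0.2544  0.1674] yaw 7.59 q7 -0.93 F [ 1.  -0.5 -4. ] M [-0.05 -0.05  0.01] w 0.0356 g 54.9
shift [ 0.1109 -0.2808  0.003 ] rot [ 0.008 -0.006 -0.74 ]
```

```bash
python3 drive.py '[{"aperture": 0.02, "d": [0.0158, -0.0401, 0]}, {"aperture": 0.02, "d": [0.0158, -0.0401, 0]}, {"aperture": 0.02, "d": [0.0158, -0.0401, 0]}, {"aperture": 0.02, "d": [0.0158, -0.0401, 0]}, {"aperture": 0.02, "d": [0.0158, -0.0401, 0]}, {"aperture": 0.02, "d": [0.0158, -0.0401, 0]}, {"aperture": 0.02, "d": [0.0158, -0.0401, 0]}, {"aperture": 0.02, "r": [0, 0, -0.148]}, {"aperture": 0.02, "r": [0, 0, -0.148]}, {"aperture": 0.02, "r": [0, 0, -0.148]}, {"aperture": 0.02, "r": [0, 0, -0.148]}, {"aperture": 0.02, "r": [0, 0, -0.148]}]' 55
python3 drive.py '[{"aperture": 0.02}, {"aperture": 0.02}]'
python3 go.py 0.550 0.0385 0.164 50
python3 - <<'E'
from h import *
from station import ctrl
ims=[]
for n,b in(("top",(180,150,250,220)),("side",(220,150,290,220))):
    f=ctrl.grab_frame(n);np.savez(f"pics/{n}1.npz",**f)
    ims.append(cv2.resize(f["frame"][b[1]:b[3],b[0]:b[2],::-1],(400,400),interpolation=cv2.INTER_CUBIC))
cv2.imwrite("pics/over.png",np.hstack(ims))
E
```

```text
time_s: 4.2
eef_pos: [0.5448, 0.0398, 0.1606]
tool_rot: [0.905, 0.425, -0.002, -0.001]
ft_force: [0.1, -0.5, -3.3]
grip_width: 0.0357
gripper_force: 54.9
time_s: 4.4
eef_pos: [0.5456, 0.0394, 0.1613]
tool_rot: [0.907, 0.421, -0.001, -0.001]
ft_force: [0.5, 0.1, -3.5]
grip_width: 0.0358
gripper_force: 54.9
t 4.4 pos [0.5456 0.0394 0.1613] yaw 49.76 q7 -0.9 F [ 0.5  0.1 -3.5] M [-0.01 -0.02 -0.  ] w 0.0358 g 54.9
shift [ 0.0022  0.0039 -0.0027] rot [-0.002  0.002 -0.004]
```

View pics/over.png

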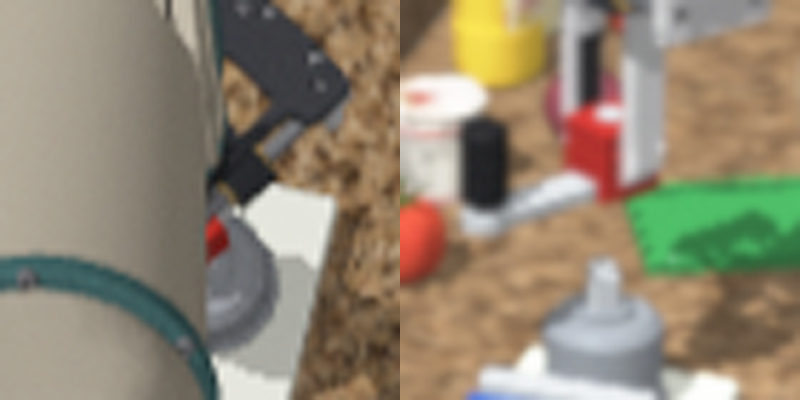

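Run:
```python
from h import *
s=load("side1");t=load("top0");y=np.radians(49.76);d=np.array([np.cos(y),np.sin(y),0])
tcp=np.array([.5456,.0394,.1613-.0096])
hsv=cv2.cvtColor(s["frame"],cv2.COLOR_RGB2HSV)
m=np.zeros(hsv.shape[:2],bool);m[168:188,228:242]=hsv[168:188,228:242,2]<60
ys,xs=np.nonzero(m);print("knob px",len(xs),xs.min(),xs.max(),xs.mean(),ys.min(),ys.max())
for e in(-.003,0,.003):print(e,"pred knob top/mid",proj(s,tcp+d*(.08+e)+[0,0,.057]),proj(s,tcp+d*(.08+e)+[0,0,.034]),"dot",proj(s,tcp+d*e+[0,0,.04]))
# shaft columns in side: edges by gradient rows
g=cv2.cvtColor(s["frame"],cv2.COLOR_RGB2GRAY)
for r in range(194,206):print(r,g[r,248:264])
for X in([.550,.0385],[.5525,.0385],[.5475,.0385],[.55,.0415]):
  print(X,[proj(s,X+[z]).round(2).tolist() for z in(.082,.101,.106)],[proj(t,X+[z]).round(2).tolist() for z in(.101,.106)])
g=cv2.cvtColor(t["frame"],cv2.COLOR_RGB2GRAY)
print(g[186:206,206:228])
```

```text
knob px 89 231 238 234.65168539325842 171 185
-0.003 pred knob top/mid [235.8476182 170.3011687] [235.98604901 177.86291831] dot [258.06642042 169.40010525]
0 pred knob top/mid [234.97757307 170.5483183 ] [235.12360007 178.11949789] dot [257.26831132 169.63476332]
0.003 pred knob top/mid [234.10484835 170.79622907] [234.25851752 178.37686097] dot [256.46785541 169.87011139]
194 [132 137 143 145 145 148 149 150 150 149 148 150 150 140 128 131]
195 [136 142 145 143 145 156 160 165 175 166 154 150 149 142 133 140]
196 [156 155 150 144 148 168 186 195 203 185 155 146 145 139 131 131]
197 [160 157 151 146 145 166 201 215 212 195 159 137 134 130 126 127]
198 [154 152 148 146 146 168 196 209 213 208 167 132 126 127 131 136]
199 [139 139 137 135 145 174 187 191 195 191 161 137 131 135 142 149]
200 [136 136 131 127 143 182 190 186 187 182 158 144 143 147 151 154]
201 [145 138 130 126 144 184 192 187 186 179 157 146 149 157 156 150]
202 [137 130 126 128 151 188 193 187 186 180 158 151 155 168 169 158]
203 [127 125 136 149 168 193 195 188 186 182 170 168 165 178 182 171]
204 [121 130 155 172 18
[... 1706 characters left out ...]
2 111 112 109 105 112 114 112
  110 111  92  96]
 [157 160 161 161 149 157 158 150 117 109 111 111 110 107 109 113 112 111
  107 109  92  96]
 [153 158 160 160 150 148 147 156 139 137 131 113 109 108 113 114 112 109
  108 105  89  96]
 [151 154 159 160 161 148 144 147 146 141 135 111 112 112 119 134 118 110
  107  94  85  99]
 [148 149 152 158 160 161 160 152 143 137 138 139 138 138 139 142 120 113
  102  89  83 102]
 [130 146 146 150 155 159 159 160 159 161 161 161 159 153 140 117 116 111
   93  89  93 103]
 [ 97 125 142 143 145 150 154 155 155 155 154 151 144 131 120 116 110  98
   90  88 102 108]
 [111 102 124 132 141 139 141 141 142 143 137 132 126 121 119 110  96  88
   88  99 105 129]]
```

```bash
python3 drive.py '[{"aperture": 0.02, "d": [0.0022, 0.0039, 0]}, {"aperture": 0.02, "r": [0, 0, 0.13]}, {"aperture": 0.02, "r": [0, 0, 0.13]}, {"aperture": 0.02, "d": [0, 0, 0.015]}, {"aperture": 0.02, "d": [0, 0, 0.015]}, {"aperture": 0.02, "d": [0, 0, 0.008]}, {"aperture": 0.02}]' 58
python3 go.py 0.550 0.0385 0.112 35
```

```text
time_s: 5.2
eef_pos: [0.5504, 0.0386, 0.1234]
tool_rot: [0.954, 0.301, -0.001, -0.0]
ft_force: [0.0, 0.3, -3.8]
grip_width: 0.0358
gripper_force: 57.9
t 5.2 pos [0.5504 0.0386 0.1234] yaw 35.03 q7 -1.1 F [ 0.   0.3 -3.8] M [-0.05  0.11  0.05] w 0.0358 g 57.9
shift [-0.0003 -0.0001  0.0114] rot [-0.001  0.002  0.001]
```

```bash
python3 drive.py '[{"aperture": 0.02, "d": [0, 0, 0.005]}, {"aperture": 0.02, "d": [0, 0, 0.003]}, {"aperture": 0.02, "d": [0, 0, 0.003]}, {"aperture": 0.02, "d": [0, 0, 0.002]}, {"aperture": 0.02}]' 
python3 go.py; python3 drive.py '[{"aperture": 0.02, "d": [0, 0, 0.002]}, {"aperture": 0.02}]';python3 go.py
```

```text
time_s: 5.7
eef_pos: [0.5514, 0.0384, 0.1114]
tool_rot: [0.954, 0.301, 0.0, 0.0]
ft_force: [0.5, 0.1, -4.6]
grip_width: 0.0357
gripper_force: 57.9
t 5.7 pos [0.5514 0.0384 0.1114] yaw 35.04 q7 -1.1 F [ 0.5  0.1 -4.6] M [-0.22 -0.08  0.01] w 0.0357 g 57.9
time_s: 5.9
eef_pos: [0.5516, 0.0385, 0.1103]
tool_rot: [0.954, 0.301, 0.0, 0.0]
ft_force: [-1.0, -0.2, 2.6]
grip_width: 0.0354
gripper_force: 57.9
t 5.9 pos [0.5516 0.0385 0.1103] yaw 35.04 q7 -1.11 F [-1.  -0.2  2.6] M [-0.26  0.26 -0.03] w 0.0354 g 57.9
```

```bash
python3 drive.py '[{"aperture": 0.02, "d": [0, 0, 0.002]}, {"aperture": 0.02, "r": [0, 0, 0.1]}, {"aperture": 0.02}]';python3 go.py;python3 drive.py '[{"aperture": 0.02, "r": [0, 0, 0.1]}, {"aperture": 0.02}]';python3 go.py
```

```text
time_s: 6.2
eef_pos: [0.5522, 0.0382, 0.1099]
tool_rot: [0.968, 0.252, 0.001, 0.001]
ft_force: [-2.7, -1.1, 14.7]
grip_width: 0.0353
gripper_force: 57.9
t 6.2 pos [0.5522 0.0382 0.1099] yaw 29.18 q7 -1.18 F [-2.7 -1.1 14.7] M [-0.51  0.86 -0.03] w 0.0353 g 57.9
time_s: 6.4
eef_pos: [0.5526, 0.0378, 0.1099]
tool_rot: [0.979, 0.203, 0.002, 0.001]
ft_force: [-2.9, -1.8, 14.6]
grip_width: 0.0356
gripper_force: 57.9
t 6.4 pos [0.5526 0.0378 0.1099] yaw 23.44 q7 -1.25 F [-2.9 -1.8 14.6] M [-0.68  0.69  0.01] w 0.0356 g 57.9
```

```bash
python3 drive.py '[{"aperture": 0.02, "d": [-0.0014, -0.0006, 0], "r": [0, 0, 0.1]}, {"aperture": 0.02}]';python3 go.py;python3 drive.py '[{"aperture": 0.02, "r": [0, 0, 0.1]}, {"aperture": 0.02}]';python3 go.py
```

```text
time_s: 6.6
eef_pos: [0.5526, 0.0376, 0.1099]
tool_rot: [0.988, 0.154, 0.003, 0.001]
ft_force: [1.2, -2.3, 10.8]
grip_width: 0.0358
gripper_force: 57.9
t 6.6 pos [0.5526 0.0376 0.1099] yaw 17.7 q7 -1.33 F [ 1.2 -2.3 10.8] M [-0.79 -0.    0.07] w 0.0358 g 57.9
time_s: 6.8
eef_pos: [0.5528, 0.0376, 0.1099]
tool_rot: [0.995, 0.104, 0.003, 0.001]
ft_force: [0.1, -2.3, 11.6]
grip_width: 0.0358
gripper_force: 57.9
t 6.8 pos [0.5528 0.0376 0.1099] yaw 11.97 q7 -1.4 F [ 0.1 -2.3 11.6] M [-0.68 -0.03  0.01] w 0.0358 g 57.9
```

```bash
python3 drive.py '[{"aperture": 0.02, "r": [0, 0, 0.1]}, {"aperture": 0.02}]';python3 go.py;python3 drive.py '[{"aperture": 0.02, "r": [0, 0, 0.1]}, {"aperture": 0.02}]';python3 go.py;python3 drive.py '[{"aperture": 0.02, "r": [0, 0, 0.1]}, {"aperture": 0.02}]';python3 go.py
```

```text
time_s: 7.0
eef_pos: [0.5529, 0.0376, 0.11]
tool_rot: [0.999, 0.054, 0.004, 0.001]
ft_force: [0.6, -1.4, 12.0]
grip_width: 0.0354
gripper_force: 57.9
t 7.0 pos [0.5529 0.0376 0.11  ] yaw 6.24 q7 -1.47 F [ 0.6 -1.4 12. ] M [-0.66  0.06  0.  ] w 0.0354 g 57.9
time_s: 7.2
eef_pos: [0.5531, 0.0377, 0.1101]
tool_rot: [1.0, 0.004, 0.004, 0.0]
ft_force: [0.7, -2.0, 12.3]
grip_width: 0.0359
gripper_force: 57.9
t 7.2 pos [0.5531 0.0377 0.1101] yaw 0.52 q7 -1.54 F [ 0.7 -2.  12.3] M [-0.66 -0.04  0.06] w 0.0359 g 57.9
time_s: 7.4
eef_pos: [0.5532, 0.0377, 0.1101]
tool_rot: [0.999, -0.045, 0.004, 0.0]
ft_force: [1.3, -2.8, 11.7]
grip_width: 0.0356
gripper_force: 57.9
t 7.4 pos [0.5532 0.0377 0.1101] yaw -5.21 q7 -1.62 F [ 1.3 -2.8 11.7] M [-0.62 -0.14 -0.04] w 0.0356 g 57.9
```

```bash
python3 drive.py '[{"aperture": 0.02, "d": [0, 0, -0.003]}, {"aperture": 0.02}]';python3 go.py;for m in 0.002 0.002; do :; done; python3 drive.py '[{"aperture": 0.02, "d": [0.002, 0, 0]}, {"aperture": 0.02}]';python3 go.py;python3 drive.py '[{"aperture": 0.02, "d": [0.002, 0, 0]}, {"aperture": 0.02}]';python3 go.py;python3 drive.py '[{"aperture": 0.02, "d": [-0.004, 0, 0]}, {"aperture": 0.02}]';python3 go.py;python3 drive.py '[{"aperture": 0.02, "d": [-0.003, 0, 0]}, {"aperture": 0.02}]';python3 go.py
```

```text
time_s: 7.6
eef_pos: [0.5498, 0.0383, 0.1108]
tool_rot: [0.999, -0.044, 0.0, 0.0]
ft_force: [0.3, -2.7, -3.3]
grip_width: 0.0354
gripper_force: 57.9
t 7.6 pos [0.5498 0.0383 0.1108] yaw -5.06 q7 -1.62 F [ 0.3 -2.7 -3.3] M [-0.46 -0.09 -0.  ] w 0.0354 g 57.9
time_s: 7.8
eef_pos: [0.5499, 0.0382, 0.1103]
tool_rot: [0.999, -0.044, -0.002, 0.0]
ft_force: [-4.4, -1.6, 4.9]
grip_width: 0.0359
gripper_force: 57.9
t 7.8 pos [0.5499 0.0382 0.1103] yaw -5.06 q7 -1.61 F [-4.4 -1.6  4.9] M [-0.5   1.1  -0.06] w 0.0359 g 57.9
time_s: 8.0
eef_pos: [0.5501, 0.0382, 0.1102]
tool_rot: [0.999, -0.044, -0.004, 0.0]
ft_force: [-8.2, -1.1, 8.4]
grip_width: 0.0357
gripper_force: 57.9
t 8.0 pos [0.5501 0.0382 0.1102] yaw -5.07 q7 -1.61 F [-8.2 -1.1  8.4] M [-0.46  1.92 -0.05] w 0.0357 g 57.9
time_s: 8.2
eef_pos: [0.5495, 0.0383, 0.1104]
tool_rot: [0.999, -0.044, 0.0, 0.0]
ft_force: [-1.0, -3.0, 1.9]
grip_width: 0.0358
gripper_force: 57.9
t 8.2 pos [0.5495 0.0383 0.1104] yaw -5.07 q7 -1.62 F [-1.  -3.   1.9] M [-0.62  0.39  0.02] w 0.0358 g 57.9
time_s: 8.4
eef_pos: [0.5486, 0.0384, 0.1105]
tool_rot: [0.999, -0.044, 0.002, 0.0]
ft_force: [4.8, -3.0, -4.2]
grip_width: 0.0357
gripper_force: 57.9
t 8.4 pos [0.5486 0.0384 0.1105] yaw -5.07 q7 -1.62 F [ 4.8 -3.  -4.2] M [-0.79 -0.95  0.  ] w 0.0357 g 57.9
```

```bash
python3 drive.py '[{"aperture": 0.02, "d": [0.003, 0, -0.002]}, {"aperture": 0.02}]';python3 go.py;python3 drive.py '[{"aperture": 0.02, "d": [0.003, 0, 0]}, {"aperture": 0.02}]';python3 go.py;python3 drive.py '[{"aperture": 0.02, "d": [-0.006, 0, 0]}, {"aperture": 0.02}]';python3 go.py;python3 drive.py '[{"aperture": 0.02, "d": [0.003, 0.003, 0]}, {"aperture": 0.02}]';python3 go.py;python3 drive.py '[{"aperture": 0.02, "d": [0, -0.006, 0]}, {"aperture": 0.02}]';python3 go.py
```

```text
time_s: 8.6
eef_pos: [0.5492, 0.0384, 0.1121]
tool_rot: [0.999, -0.044, -0.001, 0.0]
ft_force: [1.3, -3.2, -3.7]
grip_width: 0.0355
gripper_force: 57.9
t 8.6 pos [0.5492 0.0384 0.1121] yaw -5.06 q7 -1.62 F [ 1.3 -3.2 -3.7] M [-0.71 -0.02  0.03] w 0.0355 g 57.9
time_s: 8.8
eef_pos: [0.5514, 0.0382, 0.1119]
tool_rot: [0.999, -0.044, -0.001, 0.0]
ft_force: [-1.6, -3.4, -4.1]
grip_width: 0.0357
gripper_force: 57.9
t 8.8 pos [0.5514 0.0382 0.1119] yaw -5.06 q7 -1.62 F [-1.6 -3.4 -4.1] M [-0.64  0.5   0.  ] w 0.0357 g 57.9
time_s: 9.0
eef_pos: [0.5484, 0.0386, 0.1128]
tool_rot: [0.999, -0.044, 0.002, 0.0]
ft_force: [4.0, -3.9, -7.7]
grip_width: 0.0357
gripper_force: 57.9
t 9.0 pos [0.5484 0.0386 0.1128] yaw -5.06 q7 -1.62 F [ 4.  -3.9 -7.7] M [-0.87 -0.89  0.02] w 0.0357 g 57.9
time_s: 9.2
eef_pos: [0.5494, 0.0363, 0.1126]
tool_rot: [0.999, -0.044, 0.0, -0.001]
ft_force: [-0.7, -0.5, -3.2]
grip_width: 0.0359
gripper_force: 57.9
t 9.2 pos [0.5494 0.0363 0.1126] yaw -5.05 q7 -1.61 F [-0.7 -0.5 -3.2] M [ 0.07  0.1  -0.01] w 0.0359 g 57.9
time_s: 9.4
eef_pos: [0.5493, 0.0388, 0.1125]
tool_rot: [0.999, -0.045, -0.0, 0.002]
ft_force: [-0.2, -7.9, -3.2]
grip_width: 0.0358
gripper_force: 57.9
t 9.4 pos [0.5493 0.0388 0.1125] yaw -5.12 q7 -1.62 F [-0.2 -7.9 -3.2] M [-1.84  0.2  -0.01] w 0.0358 g 57.9
```

```bash
python3 drive.py '[{"aperture": 0.02, "d": [0.002, 0.006, 0]}, {"aperture": 0.02}]';python3 go.py;python3 drive.py '[{"aperture": 0.02, "d": [0, 0.002, 0]}, {"aperture": 0.02}]';python3 go.py;python3 drive.py '[{"aperture": 0.02, "d": [0, 0.002, 0]}, {"aperture": 0.02}]';python3 go.py;python3 drive.py '[{"aperture": 0.02, "d": [0, -0.003, 0]}, {"aperture": 0.02}]';python3 go.py;python3 drive.py '[{"aperture": 0.02, "d": [0.002, 0, 0]}, {"aperture": 0.02}]';python3 go.py;python3 drive.py '[{"aperture": 0.02, "d": [0.002, 0, 0]}, {"aperture": 0.02}]';python3 go.py
```

```text
time_s: 9.6
eef_pos: [0.5514, 0.0354, 0.1125]
tool_rot: [0.999, -0.044, 0.0, -0.0]
ft_force: [0.9, -0.1, -4.2]
grip_width: 0.0355
gripper_force: 57.9
t 9.6 pos [0.5514 0.0354 0.1125] yaw -5.09 q7 -1.61 F [ 0.9 -0.1 -4.2] M [-0.    0.03 -0.01] w 0.0355 g 57.9
time_s: 9.8
eef_pos: [0.551, 0.034, 0.1125]
tool_rot: [0.999, -0.044, -0.0, -0.0]
ft_force: [0.9, -0.8, -4.0]
grip_width: 0.0356
gripper_force: 57.9
t 9.8 pos [0.551  0.034  0.1125] yaw -5.03 q7 -1.61 F [ 0.9 -0.8 -4. ] M [ 0.06  0.08 -0.  ] w 0.0356 g 57.9
time_s: 10.0
eef_pos: [0.551, 0.0331, 0.1125]
tool_rot: [0.999, -0.044, -0.0, -0.001]
ft_force: [-0.2, 3.6, -3.6]
grip_width: 0.036
gripper_force: 57.9
t 10.0 pos [0.551  0.0331 0.1125] yaw -5.0 q7 -1.6 F [-0.2  3.6 -3.6] M [0.87 0.03 0.02] w 0.036 g 57.9
time_s: 10.2
eef_pos: [0.5513, 0.0345, 0.1125]
tool_rot: [0.999, -0.044, 0.0, 0.0]
ft_force: [-0.1, -0.2, -3.5]
grip_width: 0.0355
gripper_force: 57.9
t 10.2 pos [0.5513 0.0345 0.1125] yaw -5.03 q7 -1.61 F [-0.1 -0.2 -3.5] M [0.03 0.06 0.03] w 0.0355 g 57.9
time_s: 10.4
eef_pos: [0.5531, 0.0338, 0.1124]
tool_rot: [0.999, -0.044, -0.0, 0.0]
ft_force: [-0.8, -0.2, -3.6]
grip_width: 0.0356
gripper_force: 57.9
t 10.4 pos [0.5531 0.0338 0.1124] yaw -5.08 q7 -1.61 F [-0.8 -0.2 -3.6] M [0.02 0.19 0.01] w 0.0356 g 57.9
time_s: 10.6
eef_pos: [0.5535, 0.0338, 0.1122]
tool_rot: [0.999, -0.044, -0.002, 0.0]
ft_force: [-5.4, -0.2, -1.2]
grip_width: 0.0355
gripper_force: 57.9
t 10.6 pos [0.5535 0.0338 0.1122] yaw -5.06 q7 -1.61 F [-5.4 -0.2 -1.2] M [0.03 1.2  0.  ] w 0.0355 g 57.9
```

```bash
python3 drive.py '[{"aperture": 0.02, "d": [-0.004, -0.0019, 0]}, {"aperture": 0.02}]';python3 go.py;python3 drive.py '[{"aperture": 0.02, "d": [0, 0, 0.003]}, {"aperture": 0.02}]';python3 go.py;python3 drive.py '[{"aperture": 0.02, "r": [0, 0, -0.1]}, {"aperture": 0.02}]';python3 go.py;python3 drive.py '[{"aperture": 0.02, "r": [0, 0, -0.1]}, {"aperture": 0.02}]';python3 go.py
```

```text
time_s: 10.8
eef_pos: [0.5519, 0.0368, 0.1126]
tool_rot: [0.999, -0.044, 0.001, -0.0]
ft_force: [0.2, 0.3, -3.6]
grip_width: 0.0356
gripper_force: 57.9
t 10.8 pos [0.5519 0.0368 0.1126] yaw -5.03 q7 -1.61 F [ 0.2  0.3 -3.6] M [0.07 0.04 0.01] w 0.0356 g 57.9
time_s: 11.0
eef_pos: [0.5527, 0.0365, 0.1102]
tool_rot: [0.999, -0.044, 0.001, -0.0]
ft_force: [-1.3, 0.5, 2.5]
grip_width: 0.0354
gripper_force: 57.9
t 11.0 pos [0.5527 0.0365 0.1102] yaw -5.05 q7 -1.61 F [-1.3  0.5  2.5] M [0.11 0.18 0.  ] w 0.0354 g 57.9
time_s: 11.2
eef_pos: [0.5526, 0.0367, 0.1102]
tool_rot: [1.0, 0.006, 0.001, -0.0]
ft_force: [0.5, 1.3, 3.3]
grip_width: 0.0359
gripper_force: 57.9
t 11.2 pos [0.5526 0.0367 0.1102] yaw 0.71 q7 -1.54 F [0.5 1.3 3.3] M [ 0.27  0.18 -0.03] w 0.0359 g 57.9
time_s: 11.4
eef_pos: [0.5525, 0.0368, 0.1101]
tool_rot: [0.998, 0.055, 0.001, -0.0]
ft_force: [-0.1, 0.9, 4.6]
grip_width: 0.0351
gripper_force: 57.9
t 11.4 pos [0.5525 0.0368 0.1101] yaw 6.33 q7 -1.47 F [-0.1  0.9  4.6] M [ 0.41  0.11 -0.03] w 0.0351 g 57.9
```

```bash
python3 drive.py '[{"aperture": 0.02, "d": [-0.0015, 0.0009, -0.001]}, {"aperture": 0.02}, {"aperture": 0.02, "d": [0, 0, 0.001]}]';python3 go.py;python3 drive.py '[{"aperture": 0.02, "r": [0, 0, -0.1]}, {"aperture": 0.02}]';python3 go.py;python3 drive.py '[{"aperture": 0.02, "r": [0, 0, -0.1]}, {"aperture": 0.02}]';python3 go.py
```

```text
time_s: 11.7
eef_pos: [0.5501, 0.0348, 0.1098]
tool_rot: [0.998, 0.055, 0.0, 0.0]
ft_force: [-1.2, -0.4, 6.9]
grip_width: 0.0356
gripper_force: 57.9
t 11.7 pos [0.5501 0.0348 0.1098] yaw 6.31 q7 -1.46 F [-1.2 -0.4  6.9] M [ 0.01  0.35 -0.  ] w 0.0356 g 57.9
time_s: 11.9
eef_pos: [0.5503, 0.035, 0.1093]
tool_rot: [0.994, 0.105, 0.0, 0.0]
ft_force: [1.7, 0.1, -3.4]
grip_width: 0.0353
gripper_force: 57.9
t 11.9 pos [0.5503 0.035  0.1093] yaw 12.1 q7 -1.39 F [ 1.7  0.1 -3.4] M [ 0.02 -0.32  0.04] w 0.0353 g 57.9
time_s: 12.1
eef_pos: [0.5499, 0.0351, 0.109]
tool_rot: [0.988, 0.154, -0.0, -0.0]
ft_force: [1.0, 0.6, -3.3]
grip_width: 0.0354
gripper_force: 57.9
t 12.1 pos [0.5499 0.0351 0.109 ] yaw 17.74 q7 -1.32 F [ 1.   0.6 -3.3] M [ 0.01 -0.2  -0.02] w 0.0354 g 57.9
```

```bash
python3 drive.py '[{"aperture": 0.02, "d": [0, 0, 0.004], "r": [0, 0, 0.03]}, {"aperture": 0.02}]';python3 go.py;python3 drive.py '[{"aperture": 0.02, "d": [0.0005, 0, 0.005]}, {"aperture": 0.02}]';python3 go.py
```

```text
time_s: 12.3
eef_pos: [0.5501, 0.0352, 0.1049]
tool_rot: [0.99, 0.139, -0.0, 0.0]
ft_force: [2.4, -0.1, -5.1]
grip_width: 0.036
gripper_force: 57.9
t 12.3 pos [0.5501 0.0352 0.1049] yaw 15.94 q7 -1.34 F [ 2.4 -0.1 -5.1] M [ 0.06 -0.41  0.02] w 0.036 g 57.9
time_s: 12.5
eef_pos: [0.5501, 0.0355, 0.0997]
tool_rot: [0.99, 0.14, -0.001, 0.0]
ft_force: [1.6, 0.5, -4.4]
grip_width: 0.0358
gripper_force: 57.9
t 12.5 pos [0.5501 0.0355 0.0997] yaw 16.11 q7 -1.34 F [ 1.6  0.5 -4.4] M [-0.02 -0.23 -0.03] w 0.0358 g 57.9
```

```bash
python3 drive.py '[{"aperture": 0.02, "d": [0.0005, 0, 0.004]}, {"aperture": 0.02, "d": [0, 0, 0.003]}, {"aperture": 0.02, "d": [0, 0, 0.002]}, {"aperture": 0.02}]';python3 go.py;python3 drive.py '[{"aperture": 0.02, "d": [0, 0, 0.0015]}, {"aperture": 0.02}]';python3 go.py
```

```text
time_s: 12.9
eef_pos: [0.5503, 0.0355, 0.0916]
tool_rot: [0.99, 0.14, -0.001, -0.0]
ft_force: [-1.6, -0.3, -0.2]
grip_width: 0.0359
gripper_force: 57.9
t 12.9 pos [0.5503 0.0355 0.0916] yaw 16.13 q7 -1.34 F [-1.6 -0.3 -0.2] M [0.01 0.49 0.01] w 0.0359 g 57.9
time_s: 13.1
eef_pos: [0.5503, 0.0355, 0.0915]
tool_rot: [0.99, 0.14, -0.0, -0.0]
ft_force: [-4.9, 0.2, 12.9]
grip_width: 0.0356
gripper_force: 57.9
t 13.1 pos [0.5503 0.0355 0.0915] yaw 16.13 q7 -1.34 F [-4.9  0.2 12.9] M [-0.02  1.21 -0.01] w 0.0356 g 57.9
```

```bash
python3 drive.py '[{"aperture": 0.06, "d": [0, 0, -0.0015]}, {"aperture": 0.06}, {"aperture": 0.06}, {"aperture": 0.06, "d": [0, 0, -0.03]}, {"aperture": 0.06, "d": [0, 0, -0.04]}, {"aperture": 0.06}]' ; python3 go.py 0.6274 0.0577 0.102 16
python3 - <<'E'
from h import *
y=np.radians(82.33);Y=np.array([np.cos(y),np.sin(y)]);X=np.array([np.sin(y),-np.cos(y)])
o=np.array([.5662,.153])
for n in("top0","side0"):
    p=cloud(load(n)).reshape(-1,3);d=p[:,:2]-o;gx=d@X;gy=d@Y;z=p[:,2]
    m=(abs(gx)<65)&(abs(gx)<.056)&(gy>-.09)&(gy<.15)&(z>.01)&(z<.08)
    for lo,hi in((-.054,-.046),(-.03,.03),(.046,.054)):
        print(n,lo)
        k=m&(gx>lo)&(gx<hi)
        for a in np.arange(-.08,.14,.004):
            w=z[k&(gy>=a)&(gy<a+.004)]
            if len(w):print(f"{a*1000:.0f}:{w.min()*1000:.0f}-{w.max()*1000:.0f}",end=" ")
        print()
E
```

```text
time_s: 13.7
eef_pos: [0.5547, 0.0357, 0.1658]
tool_rot: [0.99, 0.14, 0.005, 0.0]
ft_force: [0.4, -0.4, 0.1]
grip_width: 0.0598
gripper_force: 0.0
t 13.7 pos [0.5547 0.0357 0.1658] yaw 16.13 q7 -1.35 F [ 0.4 -0.4  0.1] M [ 0.04 -0.07 -0.06] w 0.0598 g 0.0
shift [ 0.0753 -0.0011  0.0644] rot [ 0.002 -0.009  0.002]
top0 -0.054
-80:14-20 -76:15-20 -72:15-51 -68:15-60 -64:18-60 -60:16-62 -56:19-55 -52:15-16 -48:13-21 -44:14-21 -40:16-48 -36:15-62 -32:15-19 -28:14-17 -24:22-22 -20:17-17 -16:12-20 -12:16-21 -8:19-20 -4:16-22 0:15-20 4:17-21 8:16-19 12:13-19 16:12-18 20:15-18 24:15-24 28:18-20 32:14-19 36:16-20 40:17-22 44:17-18 48:17-19 52:16-19 56:13-25 60:16-20 64:16-19 68:18-20 72:20-21 76:14-51 80:15-61 84:55-58 88:56-58 100:20-23 104:21-27 108:18-27 112:21-22 116:17-22 120:14-20 124:16-19 128:16-20 132:14-18 136:12-19 140:11-24 
top0 -0.03
-80:12-48 -76:14-47 -72:17-64 -68:18-65 -64:55-67 -60:55-66 -56:54-64 -52:48-51 -48:15-55 -44:13-58 -40:14-63 -36:55-68 -28:20-22 -24:10-63 -20:17-65 -16:51-64 -12:54-64 -8:53-64 -4:54-65 0:54-64 4:55-64 8:53-64 12:51-66 16:54-64 20:54-65 24:56-64 2
[... 1235 characters left out ...]
 -68:58-61 -64:57-62 -60:49-62 -56:50-62 -52:60-60 -48:15-15 -44:16-17 -40:15-60 -36:17-60 -32:15-59 -24:17-58 -20:40-59 -16:38-60 -12:18-59 -8:16-60 -4:17-63 0:32-60 4:18-60 8:24-59 12:15-60 16:17-59 20:17-59 24:23-60 28:31-61 32:28-61 36:36-60 40:41-60 44:34-61 48:51-60 52:39-60 56:42-59 60:44-61 64:47-50 76:55-56 80:56-58 84:24-59 88:19-58 92:20-59 96:20-24 100:20-25 104:20-28 108:15-25 112:15-24 116:15-21 120:15-19 124:13-19 128:15-19 132:15-19 136:14-20 140:15-18 
side0 0.046
-72:59-59 -64:60-60 -60:52-58 -44:57-57 -36:49-53 -32:58-58 80:55-57 84:39-47 88:20-58 92:21-49 96:21-21 100:23-23 104:20-22 108:17-23 112:16-22 116:16-19 120:14-17 124:16-18 128:15-18 132:17-17 136:14-18 140:17-17
```

```bash
python3 drive.py '[{"aperture": 0.06, "d": [0.04, 0, 0]}, {"aperture": 0.06, "d": [0.0353, -0.0011, 0]}, {"aperture": 0.06}]' ; python3 go.py 0.6274 0.0577 0.102 16
python3 - <<'E'
from h import *
from station import ctrl
ims=[]
for n,b in(("top",(180,150,250,220)),("side",(220,150,290,220))):
    f=ctrl.grab_frame(n);np.savez(f"pics/{n}2.npz",**f)
    ims.append(cv2.resize(f["frame"][b[1]:b[3],b[0]:b[2],::-1],(400,400),interpolation=cv2.INTER_CUBIC))
cv2.imwrite("pics/knob.png",np.hstack(ims))
s=load("side2")
for a in(6,11,16,21):
  k=np.radians(a);print(a,proj(s,[.5505+.08*np.cos(k),.0356+.08*np.sin(k),.139]))
print(proj(s,[.5505,.0356,.122]))
E
```

```text
time_s: 14.0
eef_pos: [0.6269, 0.0598, 0.1607]
tool_rot: [0.99, 0.141, 0.002, -0.0]
ft_force: [-0.2, -0.0, -0.4]
grip_width: 0.0601
gripper_force: 0.0
t 14.0 pos [0.6269 0.0598 0.1607] yaw 16.26 q7 -1.37 F [-0.2 -0.  -0.4] M [ 0.04  0.1  -0.02] w 0.0601 g 0.0
shift [-0.0003  0.0021  0.0587] rot [-0.    -0.004  0.005]
6 [229.34269997 184.32472829]
11 [229.09063837 185.27021323]
16 [229.04029148 186.22688472]
21 [229.19531006 187.18752823]
[255.7899478  190.55677307]
```

View pics/knob.png

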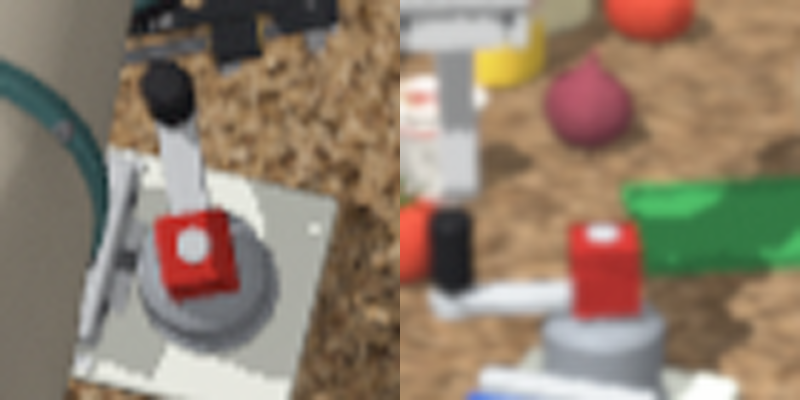

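Crank is fully seated: hub right on the boss (side crop 605,270), knob below the fingers (450,250).

```bash
python3 drive.py '[{"aperture": 0.06, "d": [0, 0.0015, 0.03]}, {"aperture": 0.06, "d": [0, 0, 0.02]}, {"aperture": 0.06, "d": [0, 0, 0.0087]}, {"aperture": 0.02}, {"aperture": 0.02}, {"aperture": 0.02}, {"aperture": 0.02}, {"aperture": 0.02}]' 25; python3 go.py 0.6274 0.0577 0.102 16
```

```text
time_s: 14.9
eef_pos: [0.624, 0.0562, 0.1036]
tool_rot: [0.99, 0.14, 0.001, 0.0]
ft_force: [1.0, -0.1, 1.3]
grip_width: 0.0251
gripper_force: 25.0
t 14.9 pos [0.624  0.0562 0.1036] yaw 16.15 q7 -1.36 F [ 1.  -0.1  1.3] M [-0.04 -0.07  0.07] w 0.0251 g 25.0
shift [ 0.0037 -0.0005  0.0016] rot [ 0.    -0.002  0.003]
```

```bash
python3 drive.py '[{"aperture": 0.02, "d": [-0.0027, 0.0207, 0]}, {"aperture": 0.02, "d": [-0.0080, 0.0193, 0]}, {"aperture": 0.02, "d": [-0.0127, 0.0166, 0]}, {"aperture": 0.02, "d": [-0.0166, 0.0127, 0]}, {"aperture": 0.02, "d": [-0.0193, 0.0080, 0]}, {"aperture": 0.02, "d": [-0.0207, 0.0027, 0]}, {"aperture": 0.02}]' 30; python3 go.py 0.5691 -0.0424 0.1036 16
```

```text
time_s: 15.6
eef_pos: [0.5674, -0.0434, 0.1036]
tool_rot: [0.99, 0.14, -0.0, -0.0]
ft_force: [-0.4, -0.5, 2.7]
grip_width: 0.0249
gripper_force: 30.0
t 15.6 pos [ 0.5674 -0.0434  0.1036] yaw 16.05 q7 -1.21 F [-0.4 -0.5  2.7] M [ 0.4   0.18 -0.04] w 0.0249 g 30.0
shift [ 0.0019 -0.0005  0.    ] rot [-0.001  0.     0.001]
```

```bash
python3 drive.py '[{"aperture": 0.02, "d": [-0.0207, -0.0027, 0]}, {"aperture": 0.02, "d": [-0.0193, -0.0080, 0]}, {"aperture": 0.02, "d": [-0.0166, -0.0127, 0]}, {"aperture": 0.02, "d": [-0.0127, -0.0166, 0]}, {"aperture": 0.02, "d": [-0.0080, -0.0193, 0]}, {"aperture": 0.02, "d": [-0.0027, -0.0207, 0]}, {"aperture": 0.02, "d": [0.0027, -0.0207, 0]}, {"aperture": 0.02, "d": [0.0080, -0.0193, 0]}, {"aperture": 0.02, "d": [0.0127, -0.0166, 0]}, {"aperture": 0.02, "d": [0.0166, -0.0127, 0]}, {"aperture": 0.02, "d": [0.0193, -0.0080, 0]}, {"aperture": 0.02, "d": [0.0207, -0.0027, 0]}]' 30; python3 go.py 0.5249 0.1115 0.1036 16
python3 - <<'E'
from h import *
from station import ctrl
for n in("top","side"):
    f=ctrl.grab_frame(n);np.savez(f"pics/{n}3.npz",**f)
    y=np.radians(82.33);Y=np.array([np.cos(y),np.sin(y)]);X=np.array([np.sin(y),-np.cos(y)])
    p=cloud(f);hsv=cv2.cvtColor(f["frame"],cv2.COLOR_RGB2HSV).astype(int)
    m=(hsv[...,0]>100)&(hsv[...,0]<125)&(hsv[...,1]>150)
    d=p[...,:2]-[.5662,.153];gx=d@X;gy=d@Y;m&=(abs(gx)<.06)&(gy>-.1)&(gy<.1)
    print(n,m.sum(),np.nanpercentile(gy[m]*1000,[5,50,95]) if m.any() else "")
E
```

```text
time_s: 16.8
eef_pos: [0.5244, 0.1114, 0.1033]
tool_rot: [0.99, 0.141, -0.001, 0.001]
ft_force: [-2.2, -4.4, 6.1]
grip_width: 0.0253
gripper_force: 30.0
t 16.8 pos [0.5244 0.1114 0.1033] yaw 16.26 q7 -1.47 F [-2.2 -4.4  6.1] M [-1.45  0.51  0.05] w 0.0253 g 30.0
shift [ 0.0006  0.0001 -0.0003] rot [0.001 0.002 0.005]
top 0 
side 45 [-10.44779374  -8.17897904  -5.63294459]
```

```bash
cat > pad.py <<'E'
import sys
from h import *
from station import ctrl
tag=sys.argv[1]
y=np.radians(82.33);Y=np.array([np.cos(y),np.sin(y)]);X=np.array([np.sin(y),-np.cos(y)])
for n in("top","side"):
    if tag!="0":
        f=ctrl.grab_frame(n);np.savez(f"pics/{n}{tag}.npz",**f)
    f=load(n+tag);p=cloud(f);hsv=cv2.cvtColor(f["frame"],cv2.COLOR_RGB2HSV).astype(int)
    m=(hsv[...,0]>100)&(hsv[...,0]<125)&(hsv[...,1]>150)
    d=p[...,:2]-[.5662,.153];gx=d@X;gy=d@Y;m&=(abs(gx)<.06)&(gy>-.1)&(gy<.1)
    print(n,m.sum(),np.nanpercentile(gy[m]*1000,[5,50,95]).round(1) if m.any() else "")
E
python3 pad.py 0
python3 drive.py '[{"aperture": 0.02, "d": [0.0207, 0.0027, 0]}, {"aperture": 0.02, "d": [0.0193, 0.0080, 0]}, {"aperture": 0.02, "d": [0.0166, 0.0127, 0]}, {"aperture": 0.02, "d": [0.0127, 0.0166, 0]}, {"aperture": 0.02, "d": [0.0080, 0.0193, 0]}]' 30; python3 go.py;python3 pad.py 4
python3 drive.py '[{"aperture": 0.02, "d": [0.0027, 0.0207, 0]}]' 30; python3 go.py; python3 pad.py 5
python3 - <<'E'
from h import *
a=load("top5")["frame"][150:230,110:250,::-1];b=load("side5")["frame"][185:285,195:285,::-1]
cv2.imwrite("pics/p5.png",np.hstack([cv2.resize(a,(525,300),interpolation=3),cv2.resize(b,(270,300),interpolation=3)]))
E
```

```text
top 90 [-40.7 -39.2 -35.1]
side 89 [-37.2 -34.4 -31.4]
time_s: 17.4
eef_pos: [0.6149, 0.0787, 0.1028]
tool_rot: [0.99, 0.142, -0.001, -0.002]
ft_force: [-2.7, 3.8, 1.2]
grip_width: 0.0247
gripper_force: 30.0
t 17.4 pos [0.6149 0.0787 0.1028] yaw 16.32 q7 -1.38 F [-2.7  3.8  1.2] M [1.03 0.77 0.03] w 0.0247 g 30.0
top 0 
side 45 [-10.9  -7.7  -5.3]
time_s: 17.6
eef_pos: [0.623, 0.0624, 0.1029]
tool_rot: [0.99, 0.143, 0.0, -0.003]
ft_force: [-0.6, 5.5, 2.5]
grip_width: 0.0251
gripper_force: 30.0
t 17.6 pos [0.623  0.0624 0.1029] yaw 16.44 q7 -1.36 F [-0.6  5.5  2.5] M [ 1.35  0.19 -0.01] w 0.0251 g 30.0
top 0 
side 45 [-10.8  -8.2  -5.4]
```

View pics/p5.png

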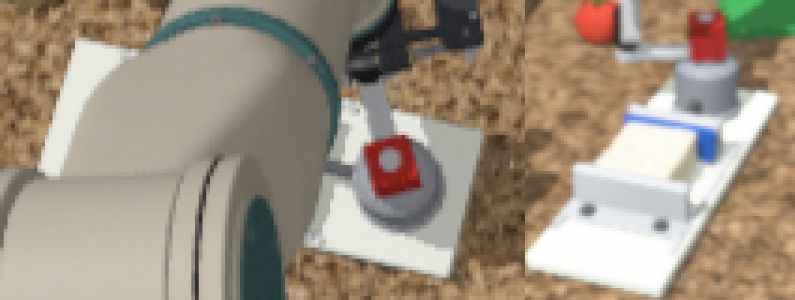

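The pad has not moved between 270° and 360° of winding, so the cheese is already caught (side crop: cheese against the fence, blue pad at 675,130). I'll move the arm off and measure.

```bash
python3 drive.py '[{"aperture": 0.06}, {"aperture": 0.06}, {"aperture": 0.06, "d": [0, 0, -0.03]}, {"aperture": 0.06, "d": [0, 0, -0.04]}, {"aperture": 0.06, "d": [-0.0115, 0.04, 0]}, {"aperture": 0.06, "d": [-0.0115, 0.04, 0]}, {"aperture": 0.06, "d": [-0.0115, 0.04, 0]}, {"aperture": 0.06, "d": [-0.0115, 0.04, 0]}, {"aperture": 0.06, "d": [-0.0115, 0.04, 0]}, {"aperture": 0.06, "d": [-0.0115, 0.04, 0]}, {"aperture": 0.06}]'; python3 go.py; python3 pad.py 6
python3 - <<'E'
from h import *
ims=[]
for k in "06":
    a=load("top"+k)["frame"][155:230,115:245,::-1];b=load("side"+k)["frame"][190:290,190:290,::-1]
    ims.append(np.hstack([cv2.resize(a,(500,288),interpolation=3),cv2.resize(b,(288,288),interpolation=3)]))
cv2.imwrite("pics/p6.png",np.vstack(ims))
# height profiles along the jaw axis, fine
y=np.radians(82.33);Y=np.array([np.cos(y),np.sin(y)]);X=np.array([np.sin(y),-np.cos(y)])
for n in("top0","top6"):
    f=load(n);p=cloud(f);d=p[...,:2]-[.5662,.153];gx=d@X;gy=d@Y
    hsv=cv2.cvtColor(f["frame"],cv2.COLOR_RGB2HSV).astype(int)
    # resample colours on plane z=.06 in guide frame
    g=np.arange(-.085,.095,.002);row=[]
    for a in g:
        c=[]
        for b in np.arange(-.025,.0251,.005):
            q=np.r_[np.array([.5662,.153])+b*X+a*Y,.060];u=proj(f,q).astype(np.float32)
            c.append(cv2.getRectSubPix(f["frame"],(1,1),(float(u[0]),float(u[1])))[0,0])
        row.append(np.mean(c,0).astype(int))
    print(n,[f"{a*1000:.0f}:{r[0]},{r[2]}" for a,r in zip(g,row)])
E
```

```text
time_s: 18.8
eef_pos: [0.6213, -0.2027, 0.1725]
tool_rot: [0.991, 0.136, -0.001, 0.003]
ft_force: [-0.3, -0.4, 0.6]
grip_width: 0.0602
gripper_force: 0.0
t 18.8 pos [ 0.6213 -0.2027  0.1725] yaw 15.58 q7 -0.98 F [-0.3 -0.4  0.6] M [-0.04  0.04 -0.02] w 0.0602 g 0.0
top 80 [-14.4 -11.7  -8.6]
side 45 [-10.4  -8.4  -5.6]
top0 ['-85:157,158', '-83:150,149', '-81:133,133', '-79:127,129', '-77:127,129', '-75:121,123', '-73:107,110', '-71:102,105', '-69:117,121', '-67:147,152', '-65:178,183', '-63:190,195', '-61:194,198', '-59:197,202', '-57:197,201', '-55:185,186', '-53:168,163', '-51:162,156', '-49:155,151', '-47:131,141', '-45:73,120', '-43:34,110', '-41:30,122', '-39:36,151', '-37:51,182', '-35:76,195', '-33:112,181', '-31:151,161', '-29:159,151', '-27:150,133', '-25:145,119', '-23:152,122', '-21:173,145', '-19:201,173', '-17:216,189', '-15:218,192', '-13:219,193', '-11:221,194', '-9:222,195', '-7:223,196', '-5:224,197', '-3:224,197', '-1:224,198', '1:225,200', '3:226,200', '5:227,201', '7:228,202', '9:228,201', '11:228,200', '13:227,198', '15:225,196', '17:223,195', '19:222,194', '21:
[... 1106 characters left out ...]
172', '-5:151,151', '-3:192,166', '-1:212,184', '1:215,189', '3:217,190', '5:219,192', '7:221,193', '9:221,193', '11:221,194', '13:221,194', '15:221,195', '17:221,195', '19:221,196', '21:222,197', '23:225,198', '25:225,198', '27:224,196', '29:223,194', '31:221,192', '33:218,190', '35:217,190', '37:218,191', '39:218,191', '41:217,190', '43:217,191', '45:218,191', '47:219,192', '49:220,192', '51:219,192', '53:217,191', '55:215,190', '57:215,191', '59:216,191', '61:218,192', '63:220,194', '65:220,195', '67:221,196', '69:221,196', '71:220,197', '73:216,197', '75:201,190', '77:165,162', '79:139,141', '81:157,161', '83:183,188', '85:195,199', '87:200,204', '89:199,203', '91:186,190', '93:178,182']
```

View pics/p6.png

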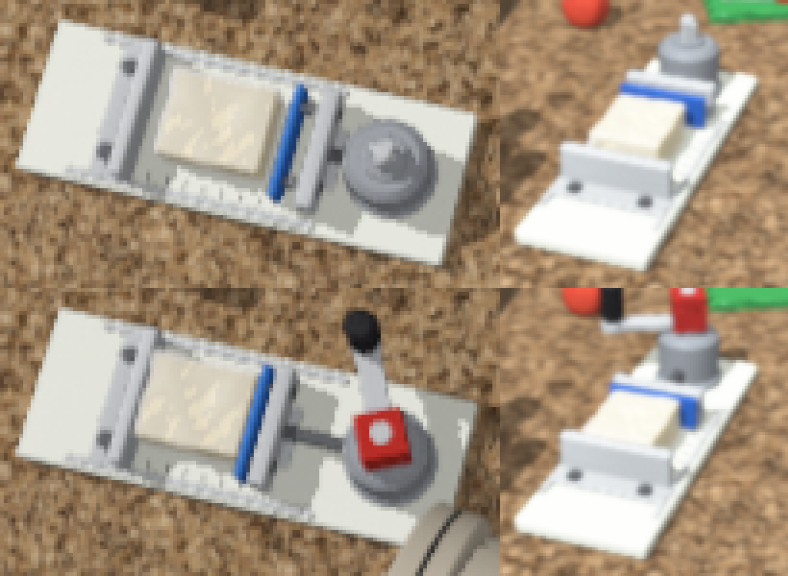

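Jaw has advanced ≈36.6 mm and the pad ≈28.1 mm, so the pad is pressed ≈8.5 mm; I'll back it off slightly with the hub grip, which I need for removal anyway.

```bash
python3 go.py 0.5506 0.0356 0.1725 20;python3 drive.py '[{"aperture": 0.06, "r": [0, 0, -0.076]}, {"aperture": 0.06}]' 55; python3 go.py 0.5506 0.0356 0.1725 20
```

```text
t 18.9 pos [ 0.6228 -0.1944  0.1723] yaw 16.01 q7 -0.98 F [ 0.5  0.4 -0.5] M [ 0.01 -0.05  0.03] w 0.0602 g 0.0
shift [-5.90e-03 -2.41e-01 -1.00e-04] rot [-0.001  0.002 -0.07 ]
time_s: 19.1
eef_pos: [0.6239, -0.1908, 0.1725]
tool_rot: [0.984, 0.18, -0.0, -0.001]
ft_force: [-0.2, 0.5, -0.2]
grip_width: 0.0599
gripper_force: 0.0
t 19.1 pos [ 0.6239 -0.1908  0.1725] yaw 20.7 q7 -0.92 F [-0.2  0.5 -0.2] M [ 0.03  0.07 -0.03] w 0.0599 g 0.0
shift [ 0.0115 -0.2377  0.0005] rot [-0.002  0.     0.012]
```

```bash
python3 drive.py '[{"aperture": 0.06, "d": [0.0019, -0.0396, 0]}, {"aperture": 0.06, "d": [0.0019, -0.0396, 0]}, {"aperture": 0.06, "d": [0.0019, -0.0396, 0]}, {"aperture": 0.06, "d": [0.0019, -0.0396, 0]}, {"aperture": 0.06, "d": [0.0019, -0.0396, 0]}, {"aperture": 0.06, "d": [0.0019, -0.0396, 0]}, {"aperture": 0.06, "r": [0, 0, 0.012]}, {"aperture": 0.06}, {"aperture": 0.06}]'; python3 go.py 0.5506 0.0356 0.093 20
```

```text
time_s: 20.0
eef_pos: [0.5515, 0.0325, 0.1729]
tool_rot: [0.985, 0.172, 0.0, 0.0]
ft_force: [1.3, -0.4, 0.5]
grip_width: 0.0599
gripper_force: 0.0
t 20.0 pos [0.5515 0.0325 0.1729] yaw 19.77 q7 -1.29 F [ 1.3 -0.4  0.5] M [0.02 0.04 0.04] w 0.0599 g 0.0
shift [ 0.0002 -0.0033  0.0799] rot [ 0.001 -0.    -0.004]
```

```bash
python3 drive.py '[{"aperture": 0.06, "d": [0, -0.003, 0.03]}, {"aperture": 0.06, "d": [0, 0, 0.03]}, {"aperture": 0.06, "d": [0, 0, 0.0195]}, {"aperture": 0.02}, {"aperture": 0.02}, {"aperture": 0.02}, {"aperture": 0.02}, {"aperture": 0.02}]' 55; python3 go.py
for i in 1 2 ; do :; done
python3 drive.py '[{"aperture": 0.02, "r": [0, 0, -0.1]}, {"aperture": 0.02, "r": [0, 0, -0.1]}, {"aperture": 0.02}]'; python3 go.py
python3 drive.py '[{"aperture": 0.02, "r": [0, 0, -0.1]}, {"aperture": 0.02}]'; python3 go.py
```

```text
time_s: 20.8
eef_pos: [0.5514, 0.0355, 0.0945]
tool_rot: [0.985, 0.172, 0.001, 0.0]
ft_force: [0.3, -1.9, 3.9]
grip_width: 0.0361
gripper_force: 54.3
t 20.8 pos [0.5514 0.0355 0.0945] yaw 19.8 q7 -1.28 F [ 0.3 -1.9  3.9] M [-0.23 -0.01  0.08] w 0.0361 g 54.3
time_s: 21.1
eef_pos: [0.5519, 0.0347, 0.0945]
tool_rot: [0.963, 0.269, 0.002, 0.001]
ft_force: [2.1, -2.7, 5.3]
grip_width: 0.0362
gripper_force: 54.3
t 21.1 pos [0.5519 0.0347 0.0945] yaw 31.24 q7 -1.14 F [ 2.1 -2.7  5.3] M [-0.63 -0.32 -0.03] w 0.0362 g 54.3
time_s: 21.3
eef_pos: [0.5521, 0.0348, 0.0944]
tool_rot: [0.949, 0.316, 0.002, 0.001]
ft_force: [1.0, -3.1, 6.4]
grip_width: 0.0359
gripper_force: 54.3
t 21.3 pos [0.5521 0.0348 0.0944] yaw 36.86 q7 -1.07 F [ 1.  -3.1  6.4] M [-0.77 -0.5  -0.02] w 0.0359 g 54.3
```

```bash
python3 drive.py '[{"aperture": 0.02, "r": [0, 0, -0.1]}, {"aperture": 0.02}]'; python3 go.py
python3 drive.py '[{"aperture": 0.02, "r": [0, 0, -0.1]}, {"aperture": 0.02}]'; python3 go.py
```

```text
time_s: 21.5
eef_pos: [0.5522, 0.0351, 0.0944]
tool_rot: [0.932, 0.363, 0.002, 0.001]
ft_force: [1.3, -2.5, 5.1]
grip_width: 0.0361
gripper_force: 54.3
t 21.5 pos [0.5522 0.0351 0.0944] yaw 42.58 q7 -1.0 F [ 1.3 -2.5  5.1] M [-0.64 -0.54  0.01] w 0.0361 g 54.3
time_s: 21.7
eef_pos: [0.5523, 0.0354, 0.0944]
tool_rot: [0.912, 0.409, 0.002, 0.001]
ft_force: [1.8, -1.4, 5.3]
grip_width: 0.0357
gripper_force: 54.3
t 21.7 pos [0.5523 0.0354 0.0944] yaw 48.32 q7 -0.93 F [ 1.8 -1.4  5.3] M [-0.54 -0.58 -0.04] w 0.0357 g 54.3
```

```bash
python3 drive.py '[{"aperture": 0.02, "r": [0, 0, -0.08]}, {"aperture": 0.02}]'; python3 go.py
python3 drive.py '[{"aperture": 0.02, "r": [0, 0, 0.08]}, {"aperture": 0.02, "r": [0, 0, 0.08]}, {"aperture": 0.02}, {"aperture": 0.02, "d": [0, 0, -0.003]}, {"aperture": 0.02, "d": [0, 0, -0.004]}, {"aperture": 0.02}]'; python3 go.py 0.5506 0.0356 0.1725 43
```

```text
time_s: 21.9
eef_pos: [0.5523, 0.0355, 0.0944]
tool_rot: [0.895, 0.445, 0.002, 0.001]
ft_force: [2.1, -2.5, 5.3]
grip_width: 0.0357
gripper_force: 54.3
t 21.9 pos [0.5523 0.0355 0.0944] yaw 52.88 q7 -0.87 F [ 2.1 -2.5  5.3] M [-0.54 -0.64 -0.03] w 0.0357 g 54.3
time_s: 22.5
eef_pos: [0.5504, 0.0357, 0.1004]
tool_rot: [0.928, 0.373, 0.0, 0.0]
ft_force: [2.0, -1.8, -2.4]
grip_width: 0.0358
gripper_force: 54.3
t 22.5 pos [0.5504 0.0357 0.1004] yaw 43.8 q7 -0.99 F [ 2.  -1.8 -2.4] M [-0.45 -0.57  0.06] w 0.0358 g 54.3
shift [ 0.0001  0.0002 -0.0721] rot [ 0.    -0.     0.014]
```

```bash
python3 drive.py '[{"aperture": 0.02, "d": [0, 0, -0.008]}, {"aperture": 0.02, "d": [0, 0, -0.01]}, {"aperture": 0.02, "d": [0, 0, -0.012]}, {"aperture": 0.02, "d": [0, 0, -0.02]}, {"aperture": 0.02, "d": [0, 0, -0.025]}, {"aperture": 0.02}]'; python3 go.py 0.52 -0.2 0.18 18.4
```

```text
time_s: 23.1
eef_pos: [0.5518, 0.0365, 0.1788]
tool_rot: [0.928, 0.374, 0.003, 0.0]
ft_force: [0.7, 1.1, -3.1]
grip_width: 0.0357
gripper_force: 54.3
t 23.1 pos [0.5518 0.0365 0.1788] yaw 43.88 q7 -0.97 F [ 0.7  1.1 -3.1] M [-0.04 -0.1   0.03] w 0.0357 g 54.3
shift [-0.1868  0.1484 -0.0017] rot [ 0.002 -0.005  0.445]
```

```bash
python3 drive.py '[{"aperture": 0.02, "d": [-0.0337, 0.0195, 0]}, {"aperture": 0.02, "d": [-0.0337, 0.0195, 0]}, {"aperture": 0.02, "d": [-0.0337, 0.0195, 0]}, {"aperture": 0.02, "d": [-0.0337, 0.0195, 0]}, {"aperture": 0.02, "d": [-0.0337, 0.0195, 0]}, {"aperture": 0.02, "d": [-0.0337, 0.0195, 0]}, {"aperture": 0.02, "d": [-0.0337, 0.0195, 0]}, {"aperture": 0.02, "d": [-0.0337, 0.0195, 0]}, {"aperture": 0.02, "r": [0, 0, 0.148]}, {"aperture": 0.02, "r": [0, 0, 0.148]}, {"aperture": 0.02, "r": [0, 0, 0.148]}, {"aperture": 0.02}]'; python3 go.py 0.4654 -0.2628 0.05 18.4
python3 pad.py 7
cat > prof.py <<'E'
from h import *
import sys
y=np.radians(82.33);Y=np.array([np.cos(y),np.sin(y)]);X=np.array([np.sin(y),-np.cos(y)])
g=np.arange(-.085,.095,.0005)
def prof(n):
    f=load(n);row=[]
    for a in g:
        c=[]
        for b in np.arange(-.03,.0301,.003):
            u=proj(f,np.r_[np.array([.5662,.153])+b*X+a*Y,.060])
            c.append(cv2.getRectSubPix(f["frame"],(1,1),(float(u[0]),float(u[1])))[0,0])
        row.append(np.mean(c,0))
    return np.array(row)
for n in sys.argv[1:]:
    r=prof(n);R=r[:,0];bl=r[:,2]-R;pk=np.argmax(bl)
    pad=(g*np.clip(bl-20,0,None)).sum()/np.clip(bl-20,0,None).sum()
    seg=R[pk-80:pk-4];i0=np.argmin(R[max(0,pk-90):pk-35])+max(0,pk-90)
    hi=R[i0:pk].max();h=(R[i0]+hi)/2;k=i0+np.argmax(R[i0:pk]>h)
    print(n,"pad",(pad*1000).round(1),"jaw rear",(g[k]*1000).round(1),"diff",((pad-g[k])*1000).round(1))
E
python3 prof.py top0 top6 top7
python3 - <<'E'
from h import *
a=load("top7")["frame"][155:230,115:245,::-1];b=load("side7")["frame"][180:290,190:300,::-1]
cv2.imwrite("pics/p7.png",np.hstack([cv2.resize(a,(500,288),interpolation=3),cv2.resize(b,(288,288),interpolation=3)]))
E
```

```text
time_s: 24.3
eef_pos: [0.4631, -0.2628, 0.1745]
tool_rot: [0.987, 0.16, -0.001, -0.001]
ft_force: [0.0, 0.1, -4.1]
grip_width: 0.0359
gripper_force: 54.3
t 24.3 pos [ 0.4631 -0.2628  0.1745] yaw 18.4 q7 -0.75 F [ 0.   0.1 -4.1] M [0.03 0.1  0.03] w 0.0359 g 54.3
shift [0.0024 0.0009 0.1245] rot [-0.002  0.002  0.   ]
top 92 [-14.3 -12.5  -8.1]
side 44 [-10.1  -7.4  -4.7]
top0 pad -38.1 jaw rear -66.5 diff 28.4
top6 pad -11.4 jaw rear -30.0 diff 18.6
top7 pad -12.0 jaw rear -32.0 diff 20.0
```

View pics/p7.png

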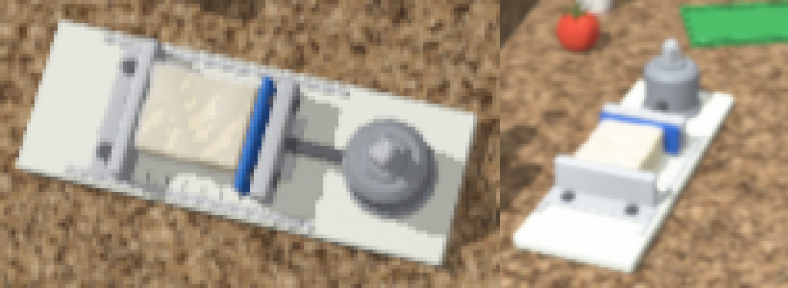

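```bash
cat >> prof.py <<'E'
    bl=r[:,2]-R;h=bl.max()/2;w=np.where(bl>h)[0];print("   blue half-max",g[w[0]]*1000,g[w[-1]]*1000)
    j=np.argmax(np.gradient(R)[max(0,pk-100):pk-15])+max(0,pk-100);print("   jaw rear steepest",g[j]*1000)
E
python3 prof.py top0 top6 top7
```

```text
top0 pad -38.1 jaw rear -66.5 diff 28.4
   blue half-max -42.99999999999997 -32.99999999999996
   jaw rear steepest -66.99999999999999
top6 pad -11.4 jaw rear -30.0 diff 18.6
   blue half-max -15.999999999999945 -6.999999999999937
   jaw rear steepest -30.499999999999957
top7 pad -12.0 jaw rear -32.0 diff 20.0
   blue half-max -16.999999999999947 -6.999999999999937
   jaw rear steepest -31.999999999999957
```

Pad compression is still ≈8.8 mm by the less lighting-biased blue-edge measure. There's ample time, so I'll refit the crank and back off another ~16°.

```bash
python3 drive.py '[{"aperture": 0.02, "r": [0, 0, -0.148]}, {"aperture": 0.02, "r": [0, 0, -0.148]}, {"aperture": 0.02, "r": [0, 0, -0.148]}, {"aperture": 0.02, "d": [0.0337, -0.0195, 0]}, {"aperture": 0.02, "d": [0.0337, -0.0195, 0]}, {"aperture": 0.02, "d": [0.0337, -0.0195, 0]}, {"aperture": 0.02, "d": [0.0337, -0.0195, 0]}, {"aperture": 0.02, "d": [0.0337, -0.0195, 0]}, {"aperture": 0.02, "d": [0.0337, -0.0195, 0]}, {"aperture": 0.02, "d": [0.0337, -0.0195, 0]}, {"aperture": 0.02, "d": [0.0337, -0.0195, 0]}, {"aperture": 0.02}]'; python3 drive.py '[{"aperture": 0.02}, {"aperture": 0.02}]'; python3 go.py 0.5508 0.0356 0.12 43.5
```

```text
time_s: 25.6
eef_pos: [0.5514, 0.0441, 0.1752]
tool_rot: [0.925, 0.379, 0.002, -0.002]
ft_force: [-0.5, -0.0, -3.7]
grip_width: 0.0358
gripper_force: 54.3
time_s: 25.8
eef_pos: [0.5496, 0.0343, 0.175]
tool_rot: [0.928, 0.374, -0.001, 0.0]
ft_force: [0.6, 0.3, -3.3]
grip_width: 0.0361
gripper_force: 54.3
t 25.8 pos [0.5496 0.0343 0.175 ] yaw 43.87 q7 -0.97 F [ 0.6  0.3 -3.3] M [-0.08  0.03 -0.01] w 0.0361 g 54.3
shift [ 0.0018 -0.0001  0.055 ] rot [-0.     0.002  0.007]
```

```bash
python3 drive.py '[{"aperture": 0.02, "d": [0.0018, 0, 0.02]}, {"aperture": 0.02, "d": [0, 0, 0.02]}, {"aperture": 0.02, "d": [0, 0, 0.012]}, {"aperture": 0.02}, {"aperture": 0.02}]'; python3 go.py 0.5505 0.0356 0.116 43.5
```

```text
time_s: 26.3
eef_pos: [0.5518, 0.0362, 0.1235]
tool_rot: [0.928, 0.373, -0.0, 0.0]
ft_force: [0.9, -0.5, -3.0]
grip_width: 0.0357
gripper_force: 54.3
t 26.3 pos [0.5518 0.0362 0.1235] yaw 43.82 q7 -0.98 F [ 0.9 -0.5 -3. ] M [-0.03 -0.02 -0.05] w 0.0357 g 54.3
shift [-0.0013 -0.0004  0.0075] rot [0.    0.    0.006]
```

```bash
python3 drive.py '[{"aperture": 0.02, "d": [-0.0013, -0.0004, 0.004]}, {"aperture": 0.02, "d": [0, 0, 0.004]}, {"aperture": 0.02, "d": [0, 0, 0.004]}, {"aperture": 0.02}]'; python3 go.py;python3 drive.py '[{"aperture": 0.02, "d": [0, 0, 0.003]}, {"aperture": 0.02}]'; python3 go.py
```

```text
time_s: 26.7
eef_pos: [0.5508, 0.0361, 0.111]
tool_rot: [0.928, 0.374, 0.0, 0.0]
ft_force: [0.3, -1.1, -4.5]
grip_width: 0.0359
gripper_force: 54.3
t 26.7 pos [0.5508 0.0361 0.111 ] yaw 43.88 q7 -0.98 F [ 0.3 -1.1 -4.5] M [-0.31 -0.28  0.04] w 0.0359 g 54.3
time_s: 26.9
eef_pos: [0.5509, 0.0361, 0.1082]
tool_rot: [0.928, 0.374, 0.0, 0.0]
ft_force: [2.0, -1.3, -4.6]
grip_width: 0.0361
gripper_force: 54.3
t 26.9 pos [0.5509 0.0361 0.1082] yaw 43.87 q7 -0.99 F [ 2.  -1.3 -4.6] M [-0.33 -0.39  0.06] w 0.0361 g 54.3
```

```bash
python3 drive.py '[{"aperture": 0.02, "d": [0, 0, 0.006]}, {"aperture": 0.02, "d": [0, 0, 0.005]}, {"aperture": 0.02}]'; python3 go.py;python3 drive.py '[{"aperture": 0.02, "r": [0, 0, -0.11]}, {"aperture": 0.02, "r": [0, 0, -0.11]}, {"aperture": 0.02, "r": [0, 0, -0.11]}, {"aperture": 0.02, "r": [0, 0, -0.11]}, {"aperture": 0.02}]'; python3 go.py
```

```text
time_s: 27.2
eef_pos: [0.5507, 0.036, 0.0966]
tool_rot: [0.928, 0.374, 0.0, 0.0]
ft_force: [3.1, -3.0, -6.0]
grip_width: 0.0357
gripper_force: 54.3
t 27.2 pos [0.5507 0.036  0.0966] yaw 43.87 q7 -0.99 F [ 3.1 -3.  -6. ] M [-0.58 -0.66  0.06] w 0.0357 g 54.3
time_s: 27.7
eef_pos: [0.5508, 0.0355, 0.0971]
tool_rot: [0.824, 0.567, 0.0, 0.0]
ft_force: [1.5, -2.8, -4.8]
grip_width: 0.0357
gripper_force: 54.3
t 27.7 pos [0.5508 0.0355 0.0971] yaw 69.06 q7 -0.67 F [ 1.5 -2.8 -4.8] M [-0.79 -0.73 -0.03] w 0.0357 g 54.3
```

```bash
python3 drive.py '[{"aperture": 0.02, "r": [0, 0, 0.08]}, {"aperture": 0.02, "r": [0, 0, 0.08]}, {"aperture": 0.02}, {"aperture": 0.02, "d": [0, 0, -0.004]}, {"aperture": 0.02, "d": [0, 0, -0.006]}, {"aperture": 0.02, "d": [0, 0, -0.008]}, {"aperture": 0.02, "d": [0, 0, -0.01]}, {"aperture": 0.02, "d": [0, 0, -0.012]}, {"aperture": 0.02, "d": [0, 0, -0.02]}, {"aperture": 0.02, "d": [0, 0, -0.02]}, {"aperture": 0.02}, {"aperture": 0.02}]'; python3 go.py 0.4654 -0.2625 0.175 18.4
```

```text
time_s: 28.9
eef_pos: [0.55, 0.0366, 0.1777]
tool_rot: [0.866, 0.5, 0.0, -0.0]
ft_force: [0.3, -0.5, -3.3]
grip_width: 0.0361
gripper_force: 54.3
t 28.9 pos [0.55   0.0366 0.1777] yaw 59.94 q7 -0.76 F [ 0.3 -0.5 -3.3] M [-0.06 -0.01  0.04] w 0.0361 g 54.3
shift [-0.3013  0.0767  0.0026] rot [-0.    -0.     0.725]
```

Now to the tray, measuring the pad on the way.

```bash
python3 drive.py '[{"aperture": 0.02, "d": [-0.0377, 0.0096, 0]}, {"aperture": 0.02, "d": [-0.0377, 0.0096, 0]}, {"aperture": 0.02, "d": [-0.0377, 0.0096, 0]}, {"aperture": 0.02, "d": [-0.0377, 0.0096, 0]}, {"aperture": 0.02, "d": [-0.0377, 0.0096, 0]}, {"aperture": 0.02, "d": [-0.0377, 0.0096, 0]}, {"aperture": 0.02, "d": [-0.0377, 0.0096, 0]}, {"aperture": 0.02, "d": [-0.0377, 0.0096, 0]}, {"aperture": 0.02}]' >/dev/null; python3 drive.py '[{"aperture": 0.02, "r": [0, 0, 0.145]}, {"aperture": 0.02, "r": [0, 0, 0.145]}, {"aperture": 0.02, "r": [0, 0, 0.145]}, {"aperture": 0.02, "r": [0, 0, 0.145]}, {"aperture": 0.02, "r": [0, 0, 0.145]}, {"aperture": 0.02}, {"aperture": 0.02}]'; python3 go.py 0.4654 -0.2625 0.05 18.4; python3 pad.py 8; python3 prof.py top0 top6 top7 top8
```

```text
time_s: 30.5
eef_pos: [0.4653, -0.2622, 0.1765]
tool_rot: [0.987, 0.162, -0.001, -0.001]
ft_force: [-0.6, -0.0, -4.0]
grip_width: 0.0359
gripper_force: 54.3
t 30.5 pos [ 0.4653 -0.2622  0.1765] yaw 18.62 q7 -0.76 F [-0.6 -0.  -4. ] M [-0.02  0.09  0.  ] w 0.0359 g 54.3
shift [0.0002 0.0005 0.1265] rot [-0.001  0.001  0.004]
top 97 [-14.3 -12.9  -8.5]
side 44 [-10.1  -7.8  -4.2]
top0 pad -38.1 jaw rear -66.5 diff 28.4
   blue half-max -42.99999999999997 -32.99999999999996
   jaw rear steepest -66.99999999999999
top6 pad -11.4 jaw rear -30.0 diff 18.6
   blue half-max -15.999999999999945 -6.999999999999937
   jaw rear steepest -30.499999999999957
top7 pad -12.0 jaw rear -32.0 diff 20.0
   blue half-max -16.999999999999947 -6.999999999999937
   jaw rear steepest -31.999999999999957
top8 pad -12.2 jaw rear -33.5 diff 21.3
   blue half-max -17.499999999999947 -6.999999999999937
   jaw rear steepest -33.49999999999996
```

Pad now ≈7 mm. Lay the crank down.

```bash
python3 drive.py '[{"aperture": 0.02, "d": [0, 0, 0.04]}, {"aperture": 0.02, "d": [0, 0, 0.04]}, {"aperture": 0.02, "d": [0, 0, 0.04]}, {"aperture": 0.02, "d": [0, 0, 0.025]}, {"aperture": 0.02, "d": [0, 0, 0.007]}, {"aperture": 0.02}, {"aperture": 0.02}]'; python3 go.py 0.4654 -0.2625 0.0165 18.4
```

```text
time_s: 31.3
eef_pos: [0.4668, -0.2637, 0.0264]
tool_rot: [0.987, 0.16, 0.001, 0.001]
ft_force: [-0.7, 0.1, -3.0]
grip_width: 0.0358
gripper_force: 54.3
t 31.3 pos [ 0.4668 -0.2637  0.0264] yaw 18.4 q7 -0.76 F [-0.7  0.1 -3. ] M [-0.04  0.04 -0.03] w 0.0358 g 54.3
shift [-0.0009 -0.0016  0.0099] rot [ 0.001 -0.002 -0.   ]
```

```bash
python3 drive.py '[{"aperture": 0.02, "d": [0, 0, 0.005]}, {"aperture": 0.02, "d": [0, 0, 0.003]}, {"aperture": 0.02, "d": [0, 0, 0.001]}, {"aperture": 0.02}]'; python3 go.py; python3 drive.py '[{"aperture": 0.02, "d": [0, 0, 0.001]}, {"aperture": 0.02}]'; python3 go.py
```

```text
time_s: 31.7
eef_pos: [0.4662, -0.2638, 0.0168]
tool_rot: [0.987, 0.159, 0.001, 0.001]
ft_force: [0.7, -0.8, -0.8]
grip_width: 0.0359
gripper_force: 54.5
t 31.7 pos [ 0.4662 -0.2638  0.0168] yaw 18.35 q7 -0.76 F [ 0.7 -0.8 -0.8] M [-0.22 -0.03 -0.11] w 0.0359 g 54.5
time_s: 31.9
eef_pos: [0.4661, -0.2638, 0.0164]
tool_rot: [0.987, 0.159, 0.001, 0.001]
ft_force: [-1.6, -0.3, 6.8]
grip_width: 0.0358
gripper_force: 54.7
t 31.9 pos [ 0.4661 -0.2638  0.0164] yaw 18.33 q7 -0.76 F [-1.6 -0.3  6.8] M [-0.17  0.15 -0.19] w 0.0358 g 54.7
```

On the tray floor. Release, withdraw upward and to the right (−y), and look.

```bash
python3 drive.py '[{"aperture": 0.06}, {"aperture": 0.06}, {"aperture": 0.06}, {"aperture": 0.06, "d": [0, 0, -0.02]}, {"aperture": 0.06, "d": [0, 0, -0.04]}, {"aperture": 0.06, "d": [0, 0, -0.05]}, {"aperture": 0.06, "d": [0, 0, -0.05]}, {"aperture": 0.06, "d": [-0.03, 0.03, 0]}, {"aperture": 0.06, "d": [-0.03, 0.03, 0]}, {"aperture": 0.06, "d": [-0.03, 0.03, 0]}, {"aperture": 0.06, "d": [-0.03, 0.03, 0]}, {"aperture": 0.06}]'; python3 pad.py 9; python3 prof.py top9
python3 - <<'E'
from h import *
a=load("top9")["frame"][125:275,110:410,::-1];b=load("side9")["frame"][130:290,190:330,::-1]
cv2.imwrite("pics/p9.png",np.hstack([cv2.resize(a,(520,260),interpolation=3),cv2.resize(b,(228,260),interpolation=3)]))
E
```

```text
time_s: 33.1
eef_pos: [0.3848, -0.4214, 0.1753]
tool_rot: [0.988, 0.155, -0.001, 0.002]
ft_force: [-0.4, 0.0, -0.0]
grip_width: 0.0598
gripper_force: 0.0
top 96 [-14.3 -12.8  -8.8]
side 44 [-11.   -7.5  -4.5]
top9 pad -12.2 jaw rear -33.5 diff 21.3
   blue half-max -17.499999999999947 -6.999999999999937
   jaw rear steepest -33.49999999999996
```

View pics/p9.png

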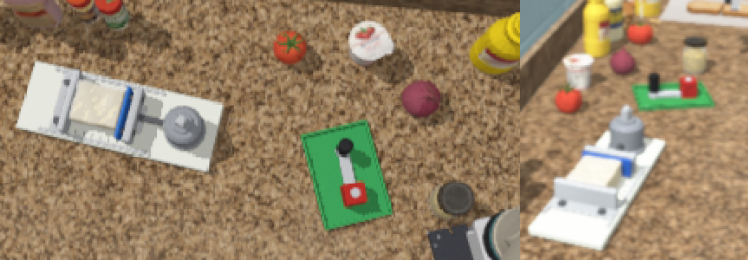

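The crank lies flat in the tray (hub 353,193; knob 345,147), the shaft is clear, the cheese is held between pad and fence, and the bystanders have not moved.

```bash
python3 -c "
from station import ctrl
print(ctrl.close_job())"
```

```text
the job is handed in; nothing more can be done
None
```

Job handed in at about 33 s. The cheese is clamped between pad and fence with the pad pressed an estimated 7 mm (give or take 1 mm, by camera). I first wound it to roughly 9–10 mm, short of the stop, then backed it off, which meant refitting the crank once. The crank is off the shaft and flat in the green tray, and the tomato, tub, onion and jar look unmoved.

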